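Pile up the little flattening press

TASK

Flatten the coaster in the little press: first take the spool of thread off the press bed and stand it upright on a clear bit of the table top, then build a square pile on the bed's raised pad, the thick board at the bottom, the coaster on it and the pressing weight on top, handle upwards, all edges flush with the pad. Leave the ring, the pen and the earring, and everything else on the table, where they are.

Things in the scene. Friction and masses are not known exactly. Their poses are not given: they have to be found in the camera images.
- bed_top (a point): Press bed, fixed to the table: metal foot plate 114 (x) x 68 (y) x 8 mm with a raised square wooden pad 64 x 64 mm whose top is 24 mm above the table. Two upright steel guide posts, 10 mm thick, tops 40 mm above the table, stand on the bed's x axis 47 mm either side of the centre, so fingers fit beside the pad only on its +y and -y sides. This point is the centre of the pad's top face; x and y along the pad's edges, z up.
- board_center (a point): Thick plain plywood board, loose, 64 x 64 x 18 mm, about 60 g, lying flat on the table, layers visible on its edges. Point at its centre (9 mm up); x and y along its edges, z up. The ring lies close to its +x side, blocking a finger there.
- coaster_center (a point): Thin wooden coaster, loose, 64 x 64 x 10 mm, about 35 g, lying flat on the table, with a round inlaid line 50 mm across on its top. Point at its centre (5 mm up); x and y along its edges, z up. The pen lies along its +x side, about 10 mm off, blocking a finger there.
- weight_center (a point): Pressing weight, loose: steel plate 64 x 64 x 12 mm (about 250 to 500 g in all) with a bar handle along its x axis: bar 56 long (x), 12 wide (y), 12 mm high, its middle 34 mm above the plate's underside, on two stubs 10 mm thick at x = +-20 mm; 16 mm gap under the bar; 40 mm high over all. Point on its vertical axis 20 mm above its underside (14 mm below the bar's middle); x and y along its edges, z up. The earring lies close to its +y side.
- spool_center (a point): Spool of thread, loose, 51 mm across, 60 mm high, about 40 g, standing upright in the middle of the bed's pad at the start. Point at its centre (30 mm up), z along its axis. To be set down upright on clear table top; from x = 0.40 to 0.60 m and y = -0.40 to 0.30 m the table holds nothing but the things listed here.
- ring: Small openwork ring lying flat on the table beside the board, 21 mm across, 7 mm high; bystander, do not disturb. Origin at the centre of its underside.
- pen: Double-ended marker pen lying beside the coaster, 131 mm long (along its own y), 9 mm wide, 11 mm high; bystander, do not disturb. Origin at the middle of its underside.
- earring: Earring (hoop with a bead and a stone) lying beside the weight, 17 x 31 x 10 mm; bystander, do not disturb. Origin on its underside near its middle.
There are look-alikes about, which are no part of the job. What is shaped like the part that bears spool_center but green is not meant. Of the things shaped like the part that bears weight_center, the dark steel one is meant.

How it is judged:
By the outcome, as a careful person would: the job done as asked, in the order asked, and still so for the second after the job is handed in, with the robot touching nothing.
It also fails if it takes over 72 s, if anything falls off the work surface, if the arm or the gripper's body presses on something with over 40 N, if the wrist force passes 120 N, or if a joint passes its speed limit or range.

ROBOT

A 7-joint arm with a two-finger parallel gripper is mounted at the origin on the work surface; the furniture and walls round the work are solid. World frame = base frame: x ahead of the robot, y to its left, z up, the work surface at z = 0. Lengths are in m, angles in rad, forces in N, time in s.
With the tool pointing down it reaches from about 0.425 to 0.925 m from the base axis. Payload 6.8 kg.
Tool frame: the origin (TCP) lies at the very end of the fingers, on their centre line; the grasp point (between the pads) lies r.grasp_offset behind it (r.grasp_offset is the distance from the TCP to the grasp point, in m); z points along the fingers, y is the direction in which the jaws open and shut (so a half turn about z gives the same grasp; the last joint's range is limited). The gripper opens to 85 mm and grips with 20 to 120 N. Pads are 22 mm wide; open, the fingers measure 114 mm over their backs; the gripper's body (76 mm by 85 mm) begins 54 mm behind the grasp point. The pads swing forward as they close: fully open they stand 13 mm farther back than shut.
Start: joints at [1.168, 0.477, 0.022, 1.555, -0.011, 1.109, -0.083], TCP at [0.196, -0.646, 0.231] pointing down, gripper open.
Joint ranges: [-2.96, 2.96], [-0.34, 2.1], [-1.41, 1.46], [0.24, 2.44], [-1.37, 4.51], [0.17, 1.92], [-2.96, 2.96]. Speed limits (rad/s): [2.39, 2.39, 3.14, 3.14, 3.14, 3.14, 3.14].

INTERFACE

Orientations are given as a rotation vector (axis times angle).
In Python, from bench import r gives the robot as it stands.
- The arm moves only by the shell command python3 -m jog 'ROWS' [FORCE]. ROWS is JSON, one flat list of numbers, 7 for each row, row after row: the turn, a rotation vector about the tool's x, y, z normalised to -1 to 1, where 1 is 180 degrees, then the shift along the tool's x, y, z normalised to -1 to 1, where 1 is 200 mm, then the opening, from 0 (shut) to 1 (fully open). In form: [wx, wy, wz, x, y, z, hand, wx, wy, wz, x, y, z, hand, ...]. A call has 1 to 12 rows; each row is the pose to reach, as a shift and turn from the pose measured when the call began, along the tool's axes at that moment, turning the shorter way round; what a row does not reach only later rows make up. A row lasts 1/10 s, in which the tool goes at most 50 mm and 8.59 degrees, less where a joint would pass 70% of its speed; a pose out of reach is approached as far as the arm can. A call with a number of a shift or a turn outside -1 to 1 is refused whole. A call with a gripper value outside its range is refused whole. The fingers move at their own pace and stop on an object; FORCE is the grip in N (left out, the last holds). Time passes only in rows, so rows that repeat a pose let the fingers close. It gives the time, the measured TCP pose, the force and the opening at its end, in the units of the state.
- r.get_obs(): the state, without advancing time (a new reading comes with each control period).
- r.grab_frame(name): name is "scene" or "top" or "wrist"; returns the picture (420x560x3 uint8, red, green, blue); there is no depth.
- r.calibration(name): a dict with "K" (3x3 intrinsics, pixels), "origin" and "rotation" of the camera in the world; the wrist camera has in their place "T_tool_cam" (4x4, takes a point from camera to tool coordinates, whose origin is the TCP and whose axes are the flange's). Camera axes: x right, y up, looking along -z (the intrinsics and any distortion apply to the point x, -y, -z); pixel columns grow to the right and rows downward; lengths in m; the calibration is good to about 2 mm. A picture is of the moment at which its call begins: read the wrist's pose just before it. calibration takes no time and is no camera call.
- r.hand_in(): hands the job in, once; it reports no verdict.
The state is a dict: "clock": time; "joints": joint angles; "qvel": joint speeds; "tau": joint torques, N m; "tcp_pos": TCP position; "orientation": TCP orientation; "contact_force": force on the tool from outside, world axes, zero at the start; "moment": the same for the moment, N m; "grip_width": finger opening in m.
Only numpy, scipy, OpenCV 4.12 (cv2) and the standard library are available. Lean on these libraries where they do the work, as an engineer would, in place of code of your own. Each camera call takes 0.05 s, during which the arm holds its last target.

## Working session

There is one attempt and no reset: what is moved stays moved. The work goes in short steps, Python scripts to look and compute and a shell command to move; the robot and the scene stay as the last step left them, time stands still between calls to the robot, and variables do not carry over. Pictures are saved under pics/ and viewed, and the job is handed in when it is done.

```bash
ls; mkdir -p pics; python3 - <<'E'
from bench import r
import cv2,numpy as np
o=r.get_obs();print(o,r.grasp_offset)
for n in("scene","top","wrist"):
    print(n,r.calibration(n))
for n in("scene","top"):
    f=r.grab_frame(n);cv2.imwrite(f"pics/{n}0.png",f[:,:,::-1])
E
```

```text
pics
{'clock': 0.0, 'joints': array([ 1.16791699,  0.47779942,  0.02235244,  1.55645496, -0.01148765,
        1.10930079, -0.0830893 ]), 'qvel': array([-0.00065207, -0.00068039, -0.00043262, -0.0001492 , -0.00118727,
        0.00144727, -0.00024396]), 'tau': array([-3.28936358e-05, -5.96455264e+01,  1.60788640e+00, -2.81197089e+01,
        1.25393926e-02,  9.43131658e-03,  8.30722584e-07]), 'tcp_pos': array([ 0.19590864, -0.64532377,  0.23032494]), 'orientation': array([-3.10575866e+00, -4.61142567e-01,  6.59506902e-04]), 'contact_force': array([-0.23560684,  1.05940802,  0.0113014 ]), 'moment': array([-0.03619578,  0.0082577 , -0.01145584]), 'grip_width': 0.0853472205388781} 0.0187
scene {'K': array([[426.40816362,   0.        , 281.34319409],
       [  0.        , 426.40816362, 208.61323899],
       [  0.        ,   0.        ,   1.        ]]), 'origin': array([-0.04255253,  0.43171634,  0.58324046]), 'rotation': array([ 0.47771559, -1.03535393, -2.07737612])}
top {'K': array([[401.68259809,   0.        , 286.47928279],
       [  0.        , 401.68259809, 217.30958676],
       [  0.        ,   0.        ,   1.        ]]), 'origin': array([ 0.41925298, -0.05103109,  0.90010315]), 'rotation': array([ 0.06986463, -0.06481225, -1.54841392])}
wrist {'K': array([[302.26467473,   0.        , 280.05441947],
       [  0.        , 302.26467473, 209.76671829],
       [  0.        ,   0.        ,   1.        ]]), 'T_tool_cam': array([[-3.58298811e-04,  9.51960546e-01,  3.06220492e-01,
         7.86712089e-02],
       [ 9.99999913e-01,  4.05919887e-04, -9.18323168e-05,
         6.97604132e-04],
       [-2.11721730e-04,  3.06220432e-01, -9.51960609e-01,
        -1.42004892e-01],
       [ 0.00000000e+00,  0.00000000e+00,  0.00000000e+00,
         1.00000000e+00]])}
```

View pics/scene0.png

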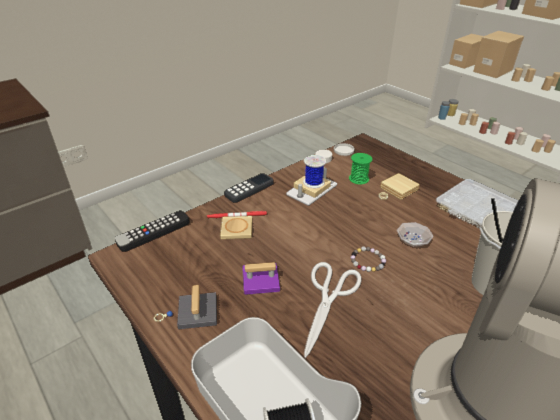

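View pics/top0.png

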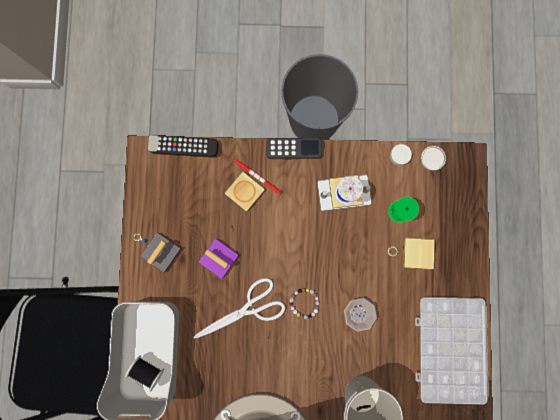

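The top view shows the blue spool on the bed (345,190), the coaster (244,190) with the red pen, the dark steel weight (160,252) with the earring, the board (419,253) with the ring (392,252), and the purple and green look-alikes.

```bash
cat > h.py <<'E'
from bench import r
import cv2,numpy as np
from scipy.spatial.transform import Rotation as R
def cam(n,o=None):
    c=r.calibration(n)
    if n!="wrist": return c["K"],R.from_rotvec(c["rotation"]).as_matrix(),np.array(c["origin"])
    o=o or r.get_obs()
    Rt=R.from_rotvec(o["orientation"]).as_matrix();T=c["T_tool_cam"]
    return c["K"],Rt@T[:3,:3],o["tcp_pos"]+Rt@T[:3,3]
def unp(C,u,v,z):
    K,Rc,t=C
    d=Rc@np.array([(u-K[0,2])/K[0,0],-(v-K[1,2])/K[1,1],-1.])
    return t+d*(z-t[2])/d[2]
def prj(C,p):
    K,Rc,t=C;q=Rc.T@(np.asarray(p)-t)
    return np.array([K[0,0]*q[0]/-q[2]+K[0,2],K[1,1]*-q[1]/-q[2]+K[1,2]])
def sq(C,pts,z):
    P=np.array([unp(C,u,v,z) for u,v in pts]);e=np.roll(P,-1,0)-P
    L=np.linalg.norm(e,axis=1);a=np.degrees(np.arctan2(e[:,1],e[:,0]))
    b=(a+45)%90-45
    return P.mean(0).round(4),(L*1000).round(1),b.round(1)
def step(p,psi_deg=None,o=None):
    """numbers for jog to reach world TCP p (tool down), tool y axis at yaw psi"""
    o=o or r.get_obs();R0=R.from_rotvec(o["orientation"]).as_matrix()
    s=R0.T@(np.asarray(p)-o["tcp_pos"])/0.2
    if psi_deg is not None:
        best=None
        for k in (0,180):
            a=np.radians(psi_deg+k);y=np.array([np.cos(a),np.sin(a),0]);z=np.array([0,0,-1.]);x=np.cross(y,z)
            w=R.from_matrix(R0.T@np.c_[x,y,z]).as_rotvec()/np.pi
            if best is None or np.linalg.norm(w)<np.linalg.norm(best): best=w
        return best.round(4),s.round(4)
    return s.round(4)
def yaw(o=None):
    o=o or r.get_obs();y=R.from_rotvec(o["orientation"]).as_matrix();return np.degrees(np.arctan2(y[1,1],y[0,1])),y[:,2]
E
python3 - <<'E'
from h import *
f=cv2.imread("pics/top0.png")
t=[]
for (u,v) in [(345,190),(244,190),(160,252),(408,253)]:
    c=f[v-35:v+35,u-35:u+35];t.append(cv2.resize(c,None,fx=5.6,fy=4.2*4/3,interpolation=cv2.INTER_CUBIC)[:392,:392])
g=np.vstack([np.hstack(t[:2]),np.hstack(t[2:])]);print(g.shape)
g=cv2.resize(g,(600,600));cv2.imwrite("pics/crop0.png",g)
C=cam("top")
for n,u,v,z in [("bed",345,193,.024),("coast",244,190,.01),("weight",160,255,.012),("board",419.5,253.5,.018)]: print(n,unp(C,u,v,z).round(3))
print(yaw())
E
```

```text
(784, 784, 3)
bed [ 0.551 -0.175  0.024]
coast [0.555 0.049 0.01 ]
weight [0.407 0.229 0.012]
board [ 0.422 -0.34   0.018]
(np.float64(-73.10937367219661), array([-6.06170780e-04,  1.50401478e-03, -9.99998685e-01]))
```

View pics/crop0.png

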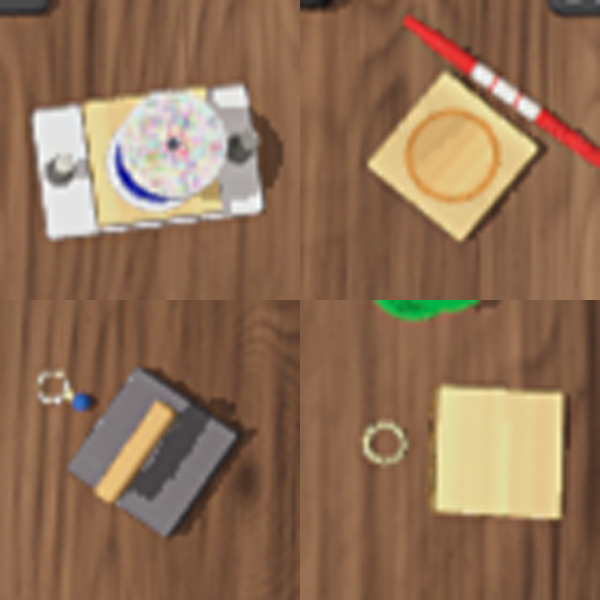

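```bash
python3 - <<'E'
from h import *
C=cam("top");s=140/600
def T(c,pts): return [(c[0]-35+x*s-0.4,c[1]-35+y*s-0.4) for x,y in pts]
print("coaster",sq(C,T((244,190),[(146,70),(241,148),(160,242),(67,163)]),.01))
print("foot",sq(C,T((345,190),[(33,113),(247,86),(263,211),(50,238)]),.008))
print("weight",sq(C,T((160,252),[(142,67),(238,133),(168,237),(68,166)]),.012))
print("board",sq(C,T((408,253),[(141,87),(264,94),(261,219),(136,212)]),.018))
a,b=T((160,252),[(169,110),(100,198)]);a=unp(C,*a,.04);b=unp(C,*b,.04);print("bar",(a+b)/2,np.linalg.norm(a-b),np.degrees(np.arctan2(*(a-b)[1::-1])))
print("spool",unp(C,*T((345,190),[(173,143)])[0],.084))
a,b=T((408,253),[(84,145)]*2);print("ring",unp(C,*a,.003))
a,b=T((345,190),[(62,170),(240,148)]);a=unp(C,*a,.04);b=unp(C,*b,.04);print("posts",a,b,np.linalg.norm(a-b))
E
```

```text
coaster (array([0.5532, 0.048 , 0.01  ]), array([64.9, 64.7, 64.1, 63.9]), array([-38.3, -39.1, -39.1, -38.4]))
foot (array([ 0.555 , -0.1754,  0.008 ]), array([113.3,  66.4, 112. ,  66.4]), array([8.5, 7.5, 8.5, 8.5]))
weight (array([0.4137, 0.2286, 0.012 ]), array([60.8, 63.4, 63.7, 62.7]), array([-32.8, -31.9, -33.4, -34.5]))
board (array([ 0.4226, -0.3395,  0.018 ]), array([62.9, 63.6, 63.5, 63.7]), array([-2. , -2. , -2. , -2.5]))
bar [0.4120412  0.22939195 0.04      ] 0.05483736408311282 -35.99739474484219
spool [ 0.55274309 -0.17655678  0.084     ]
ring [ 0.42539014 -0.28400962  0.003     ]
posts [ 0.54501999 -0.12753651  0.04      ] [ 0.5581048  -0.21711287  0.04      ] 0.09052698642300819
```

```bash
python3 - <<'E'
from h import *
print(step([.36,-.49,.22],-45))
E
```

```text
(array([-5.000e-04, -1.000e-04, -1.562e-01]), array([ 1.0106, -0.505 ,  0.0529]))
```

```bash
python3 -m jog '[0,0,-0.156,0.98,-0.5,0.05,1, 0,0,-0.156,0.98,-0.5,0.05,1, 0,0,-0.156,0.98,-0.5,0.05,1, 0,0,-0.156,0.98,-0.5,0.05,1, 0,0,-0.156,0.98,-0.5,0.05,1, 0,0,-0.156,0.98,-0.5,0.05,1]'; python3 - <<'E'
from h import *
print(yaw());print(step([.47,-.33,.21],-16))
E
```

```text
clock: 0.7
tcp_pos: [0.3582, -0.4889, 0.2201]
orientation: [-2.895, -1.211, -0.003]
contact_force: [-0.7, 0.4, -0.1]
grip_width: 0.0856
(np.float64(-44.61166791363143), array([ 4.27162786e-04,  3.81132012e-03, -9.99992646e-01]))
(array([-0.0005, -0.0011, -0.159 ]), array([ 0.958 , -0.1596,  0.054 ]))
```

Works as expected.

```bash
python3 -m jog '[0,0,-0.159,0.958,-0.16,0.054,1, 0,0,-0.159,0.958,-0.16,0.054,1, 0,0,-0.159,0.958,-0.16,0.054,1, 0,0,-0.159,0.958,-0.16,0.054,1, 0,0,-0.159,0.958,-0.16,0.054,1]'; python3 - <<'E'
from h import *
print(yaw());print(step([.553,-.1765,.15],8.4))
E
```

```text
clock: 1.2
tcp_pos: [0.4739, -0.3234, 0.2098]
orientation: [-2.495, -1.902, -0.01]
contact_force: [-0.2, -0.0, 0.5]
grip_width: 0.0854
(np.float64(-15.359948446480999), array([ 0.00230325,  0.00726875, -0.99997093]))
(array([ 0.0006, -0.0024, -0.132 ]), array([0.8106, 0.1866, 0.3053]))
```

```bash
python3 -m jog '[0,-0.002,-0.132,0.81,0.187,0.305,1, 0,-0.002,-0.132,0.81,0.187,0.305,1, 0,-0.002,-0.132,0.81,0.187,0.305,1, 0,-0.002,-0.132,0.81,0.187,0.305,1, 0,-0.002,-0.132,0.81,0.187,0.305,1, 0,-0.002,-0.132,0.81,0.187,0.305,1]'; python3 - <<'E'
from h import *
print(yaw());print(step([.553,-.1765,.045],8.4))
o=r.get_obs();f=r.grab_frame("wrist");cv2.imwrite("pics/w1.png",f[:,:,::-1])
C=cam("wrist",o);print(prj(C,[.5527,-.1765,.084]),prj(C,[.545,-.1275,.04]),prj(C,[.558,-.217,.04]))
E
```

```text
clock: 1.8
tcp_pos: [0.5526, -0.1777, 0.1495]
orientation: [2.053, 2.378, 0.001]
contact_force: [0.7, -0.9, 0.8]
grip_width: 0.0854
(np.float64(8.370980111078667), array([ 5.27149976e-04,  6.05932942e-04, -9.99999677e-01]))
(array([ 0.0002, -0.0002, -0.0002]), array([0.0052, 0.0025, 0.5224]))
[279.84472907 222.61997855] [279.29791261 147.2187196 ] [279.22429305 248.07242744]
```

View pics/w1.png

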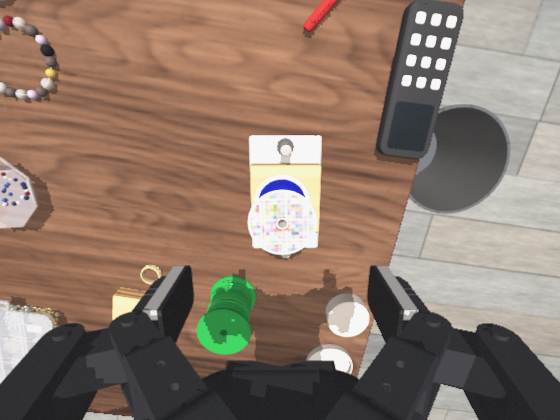

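```bash
python3 -m jog '[0,0,0,0.005,0.008,0.25,1, 0,0,0,0.005,0.008,0.4,1, 0,0,0,0.005,0.008,0.557,1, 0,0,0,0.005,0.008,0.557,1, 0,0,0,0.005,0.008,0.557,0.4, 0,0,0,0.005,0.008,0.557,0.4, 0,0,0,0.005,0.008,0.557,0.4, 0,0,0,0.005,0.008,0.557,0.4, 0,0,0,0.005,0.008,0.557,0.4]' 25
```

```text
clock: 2.75
tcp_pos: [0.5553, -0.1787, 0.0406]
orientation: [2.054, 2.372, 0.002]
contact_force: [-0.9, -0.9, 7.0]
grip_width: 0.0503
```

```bash
python3 -m jog '[0,0,0,0,0,-0.2,0.4, 0,0,0,0,0,-0.4,0.4, 0,0,0,0,0,-0.4,0.4]'; python3 - <<'E'
from h import *
print(yaw());print(step([.44,-.065,.16],8))
f=r.grab_frame("wrist");cv2.imwrite("pics/w2.png",f[:,:,::-1])
E
```

```text
clock: 3.05
tcp_pos: [0.5591, -0.1792, 0.1271]
orientation: [2.047, 2.364, 0.009]
contact_force: [-0.4, -0.1, -0.5]
grip_width: 0.0498
(np.float64(8.213076302813967), array([ 0.01480911, -0.00489989, -0.99987833]))
(array([0.0044, 0.0022, 0.0012]), array([ 0.649 , -0.5057, -0.1761]))
```

View pics/w2.png

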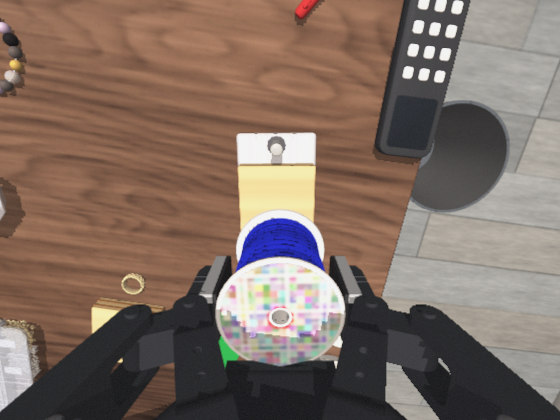

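Spool is held between the fingers (flange centre at (281,317)). I'll carry it to clear table near (0.44, -0.065).

```bash
python3 -m jog '[0.004,0.002,0,0.65,-0.505,-0.17,0.4, 0.004,0.002,0,0.65,-0.505,-0.17,0.4, 0.004,0.002,0,0.65,-0.505,-0.17,0.4, 0.004,0.002,0,0.65,-0.505,-0.17,0.4, 0.004,0.002,0,0.65,-0.505,-0.17,0.4, 0.004,0.002,0,0.65,-0.505,-0.17,0.4]'; python3 - <<'E'
from h import *
print(yaw());print(step([.44,-.065,.018],8))
f=r.grab_frame("scene");cv2.imwrite("pics/s2.png",cv2.resize(f[120:330,200:480,::-1],None,fx=2.5,fy=2.5))
E
```

```text
clock: 3.7
tcp_pos: [0.4392, -0.0654, 0.1568]
orientation: [-2.057, -2.374, 0.002]
contact_force: [-0.1, -0.9, -0.9]
grip_width: 0.0502
(np.float64(8.188443411447576), array([-1.24463659e-03, -3.12589134e-04, -9.99999177e-01]))
(array([-0.0004,  0.    ,  0.001 ]), array([0.0016, 0.0052, 0.6938]))
```

View pics/s2.png

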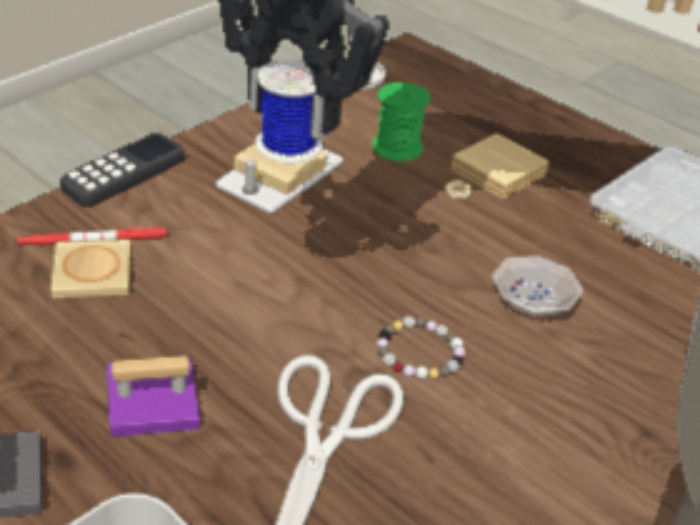

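The spool hangs upright in the grip and the bed pad is clear; lower it.

```bash
python3 -m jog '[0,0,0,0,0.005,0.25,0.4, 0,0,0,0,0.005,0.45,0.4, 0,0,0,0,0.005,0.58,0.4, 0,0,0,0,0.005,0.65,0.4, 0,0,0,0,0.005,0.685,0.4, 0,0,0,0,0.005,0.695,0.4, 0,0,0,0,0.005,0.7,0.4, 0,0,0,0,0.005,0.7,0.4]'
```

```text
clock: 4.55
tcp_pos: [0.441, -0.066, 0.017]
orientation: [-2.059, -2.372, 0.001]
contact_force: [-0.0, 0.2, -1.0]
grip_width: 0.0501
```

```bash
python3 -m jog '[0,0,0,0,0,0.006,0.4, 0,0,0,0,0,0.01,0.4, 0,0,0,0,0,0.01,0.4]'
```

```text
clock: 4.85
tcp_pos: [0.4418, -0.0662, 0.0166]
orientation: [2.058, 2.371, -0.0]
contact_force: [-5.0, 1.0, 18.5]
grip_width: 0.0503
```

Touching (18 N). Release and lift.

```bash
python3 -m jog '[0,0,0,0,0,-0.005,0.5, 0,0,0,0,0,-0.005,1, 0,0,0,0,0,-0.005,1, 0,0,0,0,0,-0.005,1, 0,0,0,0,0,-0.005,1, 0,0,0,0,0,-0.005,1, 0,0,0,0,0,-0.1,1, 0,0,0,0,0,-0.3,1, 0,0,0,0,0,-0.55,1, 0,0,0,0,0,-0.8,1, 0,0,0,0,0,-0.9,1]'; python3 - <<'E'
from h import *
print(yaw());print(step([.42,-.24,.2],3))
f=r.grab_frame("scene");cv2.imwrite("pics/s3.png",cv2.resize(f[120:330,200:480,::-1],None,fx=2.5,fy=2.5))
o=r.get_obs();f=r.grab_frame("wrist");cv2.imwrite("pics/w3.png",f[:,:,::-1])
E
```

```text
clock: 5.95
tcp_pos: [0.4436, -0.0658, 0.2009]
orientation: [2.055, 2.367, 0.005]
contact_force: [0.1, -0.8, 0.1]
grip_width: 0.0855
(np.float64(8.08333328489871), array([ 0.00752733, -0.00241169, -0.99996876]))
(array([0.0023, 0.001 , 0.0282]), array([-0.8456, -0.2395,  0.0057]))
```

View pics/s3.png

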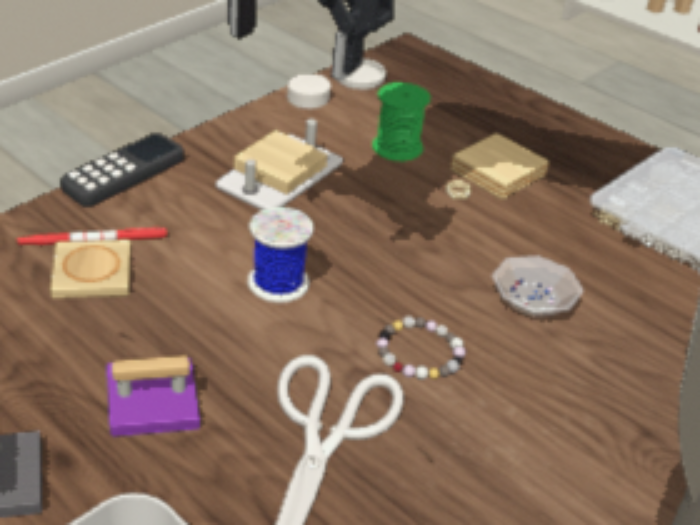

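View pics/w3.png

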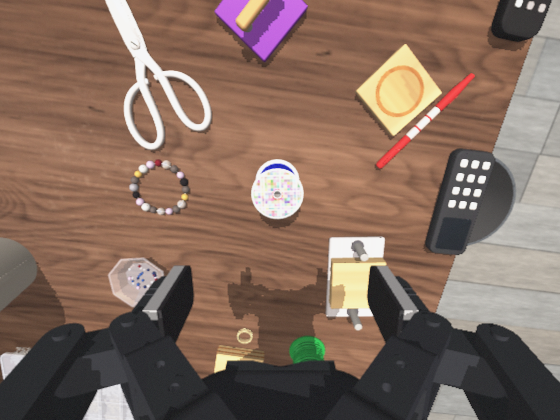

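Spool stands upright at scene crop (280,255). Head for the board, passing for a look.

```bash
python3 -m jog '[0.002,0.001,0.028,-0.845,-0.1,0,1, 0.002,0.001,0.028,-0.845,-0.1,0,1, 0.002,0.001,0.028,-0.845,-0.1,0,1, 0.002,0.001,0.028,-0.845,-0.1,0,1, 0.002,0.001,0.028,-0.845,-0.1,0,1, 0.002,0.001,0.028,-0.845,-0.1,0,1]'; python3 - <<'E'
from h import *
o=r.get_obs();f=r.grab_frame("wrist");cv2.imwrite("pics/w4.png",f[:,:,::-1])
np.save("o4.npy",o,allow_pickle=True);print(o["tcp_pos"],yaw(o))
f=r.grab_frame("top");cv2.imwrite("pics/t4.png",f[:,:,::-1])
E
```

```text
clock: 6.65
tcp_pos: [0.4469, -0.2357, 0.199]
orientation: [-2.162, -2.278, -0.0]
contact_force: [0.1, 1.0, 0.0]
grip_width: 0.0852
[ 0.44689036 -0.23567011  0.19898894] (np.float64(2.985979313496635), array([-7.72710248e-04,  1.13213661e-03, -9.99999061e-01]))
```

View pics/w4.png

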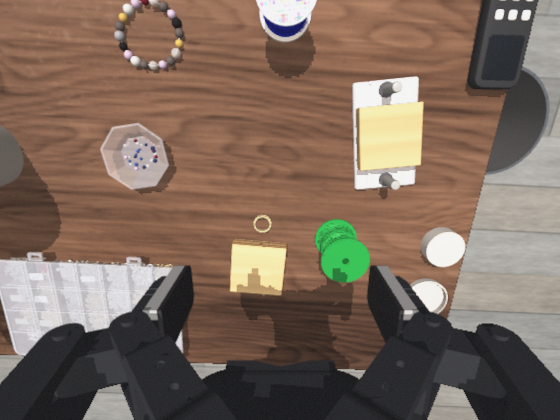

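View pics/t4.png

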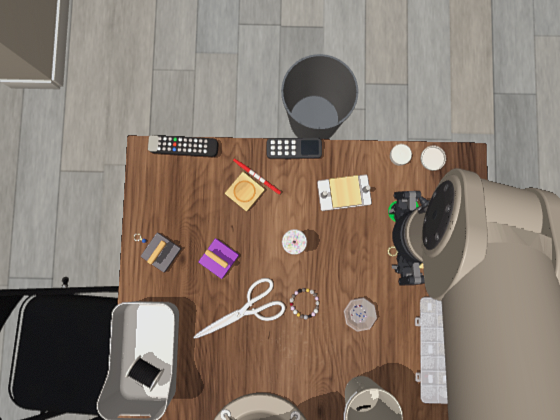

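```bash
python3 - <<'E'
from h import *
f=cv2.imread("pics/t4.png")[155:225,300:390];a=cv2.resize(f,(540,420),interpolation=cv2.INTER_CUBIC)
cv2.imwrite("pics/c4t.png",a)
f=cv2.imread("pics/w4.png")
b=cv2.resize(f[60:210,330:450],(480,600),interpolation=cv2.INTER_CUBIC)   # x4
c=cv2.resize(f[200:310,220:380][:,:80],(320,440),interpolation=cv2.INTER_CUBIC)
c=cv2.copyMakeBorder(c,0,160,0,0,cv2.BORDER_CONSTANT)
cv2.imwrite("pics/c4w.png",np.hstack([b,c]))
E
```

```text
(no output)
```

View pics/c4t.png

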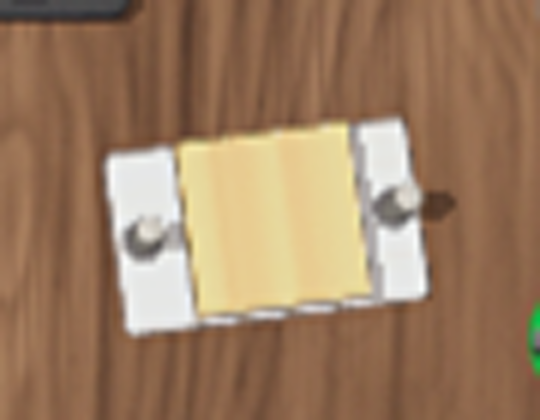

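View pics/c4w.png

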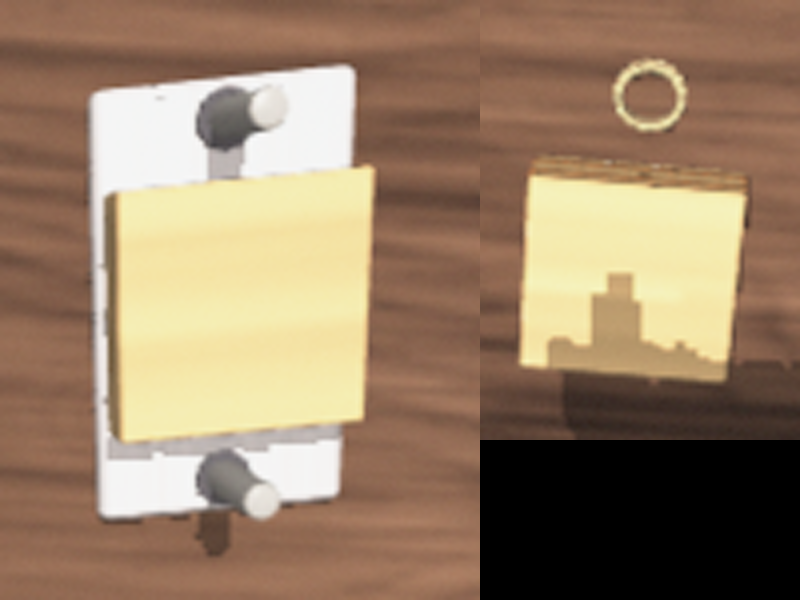

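```bash
python3 - <<'E'
from h import *
C=cam("top");W=cam("wrist",np.load("o4.npy",allow_pickle=True).item())
t=lambda P,x0,y0,s:[(x0+x/s-.4,y0+y/s-.4) for x,y in P]
print("top pad",sq(C,t([(178,142),(350,122),(372,296),(199,316)],300,155,6),.024))
print("top foot",sq(C,t([(105,156),(402,118),(428,297),(131,335)],300,155,6),.008))
print("wr pad",sq(W,t([(117,195),(374,168),(364,420),(121,441)],330,60,4),.024))
print("wr foot",sq(W,t([(89,94),(354,66),(341,498),(98,520)],330,60,4),.008))
print("wr board",sq(W,t([(50,177),(267,190),(247,381),(40,368)],220,200,4),.018))
print("wr ring",unp(W,*t([(170,95)],220,200,4)[0],.004))
print("green base top-cam", unp(C,404,210,.06))
E
```

```text
top pad (array([ 0.5555, -0.1758,  0.024 ]), array([63.8, 64.9, 63.8, 64.8]), array([7.9, 7.5, 7.8, 7.5]))
top foot (array([ 0.5551, -0.175 ,  0.008 ]), array([112.3,  68.1, 111.6,  68. ]), array([8.6, 8.4, 8.5, 9. ]))
wr pad (array([ 0.557 , -0.1757,  0.024 ]), array([63.2, 62.6, 63.6, 61.9]), array([8.7, 8.8, 8. , 8.5]))
wr foot (array([ 0.5562, -0.1759,  0.008 ]), array([ 66.9, 112.4,  68.1, 112.1]), array([8.6, 9. , 8.4, 8.4]))
wr board (array([ 0.4251, -0.3386,  0.018 ]), array([63.3, 64.6, 63.8, 64.2]), array([-0.7, -2.1, -1.1, -2.5]))
wr ring [ 0.42816321 -0.28394976  0.004     ]
green base top-cam [ 0.51229675 -0.29407912  0.06      ]
```

Two cameras agree to 1–2 mm: pad at (0.556,-0.1757), yaw 8.5°; board at (0.424,-0.339), yaw -1.9°.

```bash
python3 - <<'E'
from h import *
print(step([.424,-.339,.08],-1.9))
E
```

```text
(array([ 0.    , -0.0002,  0.028 ]), array([-0.5156, -0.1456,  0.5976]))
```

```bash
python3 -m jog '[0,0,0.027,-0.515,-0.145,0.05,0.9, 0,0,0.027,-0.515,-0.145,0.05,0.9, 0,0,0.027,-0.515,-0.145,0.2,0.9, 0,0,0.027,-0.515,-0.145,0.4,0.9, 0,0,0.027,-0.515,-0.145,0.6,0.9, 0,0,0.027,-0.515,-0.145,0.6,0.9]'; python3 - <<'E'
from h import *
print(yaw());print(step([.424,-.339,.006],-1.9))
o=r.get_obs();f=r.grab_frame("wrist");cv2.imwrite("pics/w5.png",f[:,:,::-1])
E
```

```text
clock: 7.35
tcp_pos: [0.4212, -0.3351, 0.075]
orientation: [-2.244, -2.184, 0.001]
contact_force: [-0.4, 0.3, 0.2]
grip_width: 0.0772
(np.float64(-1.5663289723870562), array([-0.00773281,  0.00702968, -0.99994539]))
(array([-0.0025, -0.0022,  0.0018]), array([-0.0215,  0.0174,  0.3447]))
```

View pics/w5.png

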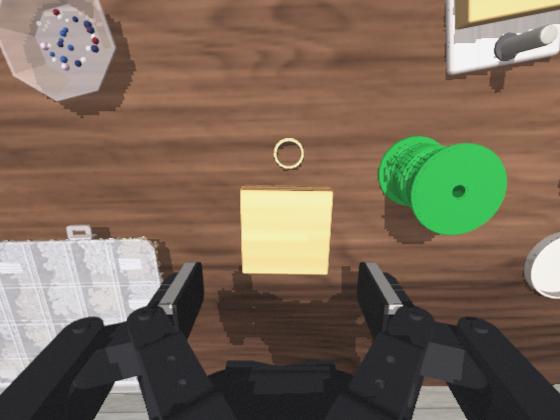

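```bash
python3 -m jog '[-0.002,-0.002,0,-0.02,0.015,0.15,0.9, -0.002,-0.002,0,-0.02,0.015,0.28,0.9, -0.002,-0.002,0,-0.02,0.015,0.345,0.9, -0.002,-0.002,0,-0.02,0.015,0.345,0.9, -0.002,-0.002,0,-0.02,0.015,0.345,0.9]'; python3 - <<'E'
from h import *
print(yaw());print(step([.424,-.339,.001],-1.9))
o=r.get_obs();f=r.grab_frame("wrist");cv2.imwrite("pics/w6.png",f[:,:,::-1])
f=r.grab_frame("scene");cv2.imwrite("pics/s6.png",cv2.resize(f[130:260,320:500,::-1],None,fx=4,fy=4,interpolation=cv2.INTER_CUBIC))
E
```

```text
clock: 7.9
tcp_pos: [0.4267, -0.3404, 0.0104]
orientation: [2.248, 2.188, 0.001]
contact_force: [0.0, 0.6, -0.7]
grip_width: 0.0767
(np.float64(-1.5476064712567925), array([ 0.00360065, -0.00311951, -0.99998865]))
(array([0.0012, 0.001 , 0.002 ]), array([ 0.0068, -0.0141,  0.0467]))
```

View pics/w6.png

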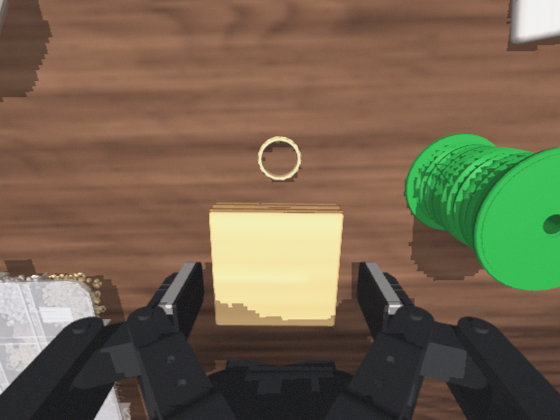

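View pics/s6.png

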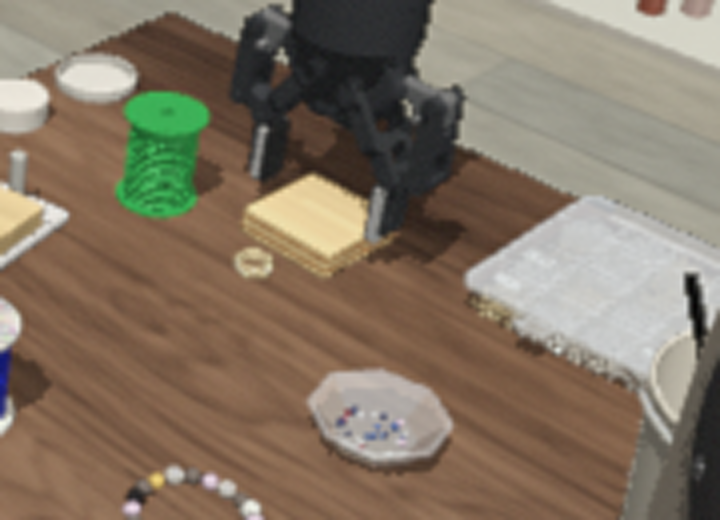

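Tips are about level with the board's top, i.e. ~9 mm behind the nominal TCP at this opening; go lower then close.

```bash
python3 -m jog '[0.001,0.001,-0.001,0.005,-0.012,0.03,0.9, 0.001,0.001,-0.001,0.005,-0.012,0.05,0.9, 0.001,0.001,-0.001,0.005,-0.012,0.056,0.9, 0.001,0.001,-0.001,0.005,-0.012,0.056,0.9]'; python3 - <<'E'
from h import *
print(yaw());print(step([.424,-.339,-.001],-1.9))
E
```

```text
clock: 8.4
tcp_pos: [0.4242, -0.3396, -0.001]
orientation: [2.248, 2.194, 0.001]
contact_force: [0.1, -0.4, 1.4]
grip_width: 0.077
(np.float64(-1.389174404974123), array([ 5.98026014e-04, -4.39576564e-05, -9.99999820e-01]))
(array([0.0002, 0.    , 0.0028]), array([ 0.0029, -0.0011, -0.    ]))
```

```bash
python3 -m jog '[0,0,0.002,0.002,0,0,0.7, 0,0,0.002,0.002,0,0,0.6, 0,0,0.002,0.002,0,0,0.6, 0,0,0.002,0.002,0,0,0.6, 0,0,0.002,0.002,0,0,0.6]' 40; python3 - <<'E'
from h import *
print(yaw())
o=r.get_obs();f=r.grab_frame("wrist");cv2.imwrite("pics/w7.png",f[:,:,::-1])
E
```

```text
clock: 8.9
tcp_pos: [0.4243, -0.3392, -0.0008]
orientation: [2.255, 2.187, 0.001]
contact_force: [0.4, 1.1, 5.5]
grip_width: 0.0629
(np.float64(-1.7583484735267199), array([ 6.98659778e-04, -1.51967752e-04, -9.99999744e-01]))
```

View pics/w7.png

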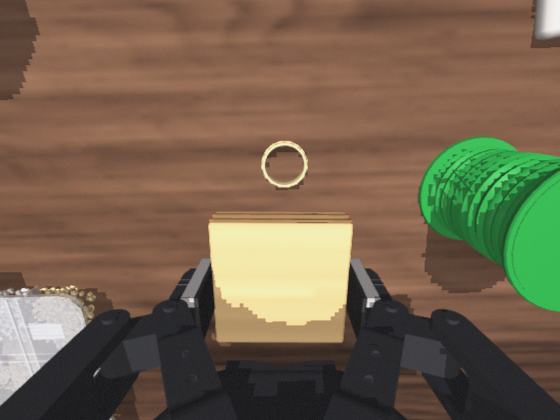

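Board gripped (62.9 mm). Lift.

```bash
python3 -m jog '[0,0,0,0,0,-0.1,0.6, 0,0,0,0,0,-0.3,0.6, 0,0,0,0,0,-0.5,0.6, 0,0,0,0,0,-0.65,0.6, 0,0,0,0,0,-0.65,0.6]' 40; python3 - <<'E'
from h import *
print(yaw());print(step([.556,-.1757,.12],8.5))
o=r.get_obs();f=r.grab_frame("wrist");cv2.imwrite("pics/w8.png",f[:,:,::-1])
E
```

```text
clock: 9.45
tcp_pos: [0.4266, -0.3407, 0.1332]
orientation: [2.249, 2.181, 0.003]
contact_force: [-0.3, -0.7, -0.7]
grip_width: 0.0627
(np.float64(-1.7620702191854793), array([ 0.00693586, -0.00475634, -0.99996463]))
(array([ 0.0021,  0.0016, -0.057 ]), array([0.8451, 0.6207, 0.0666]))
```

View pics/w8.png

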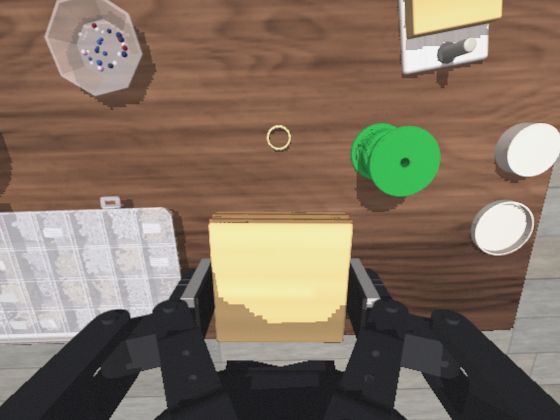

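```bash
cat >> h.py <<'E'
def tl(u,v,zt):
    c=r.calibration("wrist");K=c["K"];T=c["T_tool_cam"]
    d=T[:3,:3]@np.array([(u-K[0,2])/K[0,0],-(v-K[1,2])/K[1,1],-1.])
    return (T[:3,3]+d*(zt-T[2,3])/d[2])
E
python3 - <<'E'
from h import *
f=cv2.imread("pics/w8.png");cv2.imwrite("pics/c8.png",cv2.resize(f[205:355,195:365],None,fx=4,fy=4,interpolation=cv2.INTER_CUBIC))
for p in [(210,223),(351,223),(346,342),(216,342)]: print(tl(*p,-.019).round(4))
E
```

```text
[ 0.0321 -0.0298 -0.019 ]
[ 0.0321  0.0314 -0.019 ]
[-0.0309  0.0334 -0.019 ]
[-0.0309 -0.0313 -0.019 ]
```

View pics/c8.png

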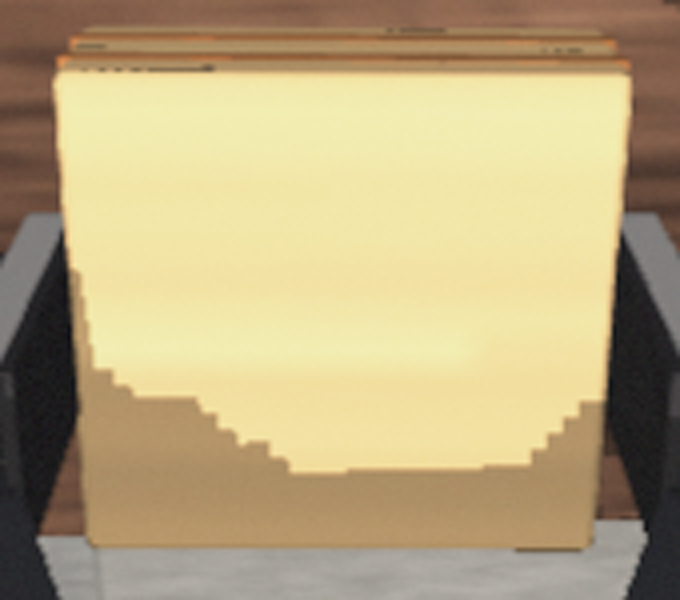

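```bash
python3 -m jog '[0.002,0.001,-0.056,0.845,0.62,0,0.6, 0.002,0.001,-0.056,0.845,0.62,0.02,0.6, 0.002,0.001,-0.056,0.845,0.62,0.02,0.6, 0.002,0.001,-0.056,0.845,0.62,0.02,0.6, 0.002,0.001,-0.056,0.845,0.62,0.02,0.6, 0.002,0.001,-0.056,0.845,0.62,0.02,0.6]'; python3 - <<'E'
from h import *
print(yaw())
o=r.get_obs();f=r.grab_frame("wrist");cv2.imwrite("pics/w9.png",f[:,:,::-1])
np.save("o9.npy",o,allow_pickle=True)
E
```

```text
clock: 10.1
tcp_pos: [0.5548, -0.172, 0.1253]
orientation: [-2.046, -2.378, 0.002]
contact_force: [-1.5, -0.6, -0.7]
grip_width: 0.0633
(np.float64(8.602227504337277), array([-0.00425776,  0.00191164, -0.99998911]))
```

View pics/w9.png

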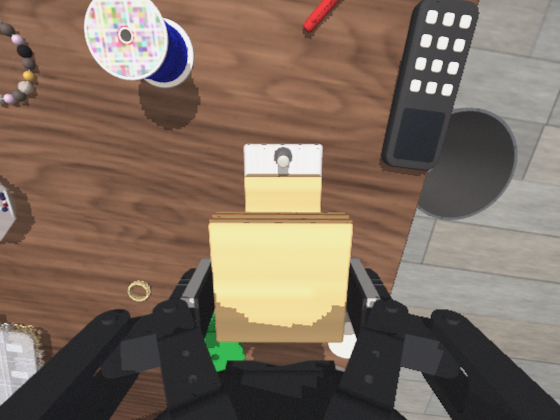

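```bash
python3 - <<'E'
from h import *
o=np.load("o9.npy",allow_pickle=True).item();W=cam("wrist",o)
a=unp(W,245.5,176,.024);b=unp(W,321,175.5,.024);print(a,b,(a+b)/2,np.degrees(np.arctan2(*(b-a)[1::-1])))
th=np.radians(8.5);y=np.array([np.cos(th),np.sin(th)]);x=np.array([-np.sin(th),np.cos(th)])
print("centre est",((a+b)/2)[:2]-x*.032)
print(step([.556,-.176,.045],8.5))
E
```

```text
[ 0.52255603 -0.14787549  0.024     ] [ 0.58341299 -0.1382075   0.024     ] [ 0.55298451 -0.1430415   0.024     ] 9.026810735557161
centre est [ 0.55771441 -0.17469001]
(array([-0.0016, -0.0004, -0.0005]), array([-0.0098,  0.0133,  0.4017]))
```

```bash
python3 -m jog '[-0.0015,0,0,-0.01,0.015,0.2,0.6, -0.0015,0,0,-0.01,0.015,0.35,0.6, -0.0015,0,0,-0.01,0.015,0.402,0.6, -0.0015,0,0,-0.01,0.015,0.402,0.6, -0.0015,0,0,-0.01,0.015,0.402,0.6]'; python3 - <<'E'
from h import *
print(yaw())
o=r.get_obs();f=r.grab_frame("wrist");cv2.imwrite("pics/w10.png",cv2.resize(f[150:360,170:390,::-1],None,fx=2.7,fy=2.7))
cv2.imwrite("pics/w10f.png",f[:,:,::-1])
np.save("o10.npy",o,allow_pickle=True)
f=r.grab_frame("scene");cv2.imwrite("pics/s10.png",cv2.resize(f[130:220,260:380,::-1],None,fx=5,fy=5,interpolation=cv2.INTER_CUBIC))
E
```

```text
clock: 10.65
tcp_pos: [0.5565, -0.1771, 0.0458]
orientation: [-2.054, -2.377, -0.001]
contact_force: [0.7, 0.7, -0.6]
grip_width: 0.0632
(np.float64(8.334582817898081), array([ 1.53290748e-04,  6.70720058e-04, -9.99999763e-01]))
```

View pics/w10.png

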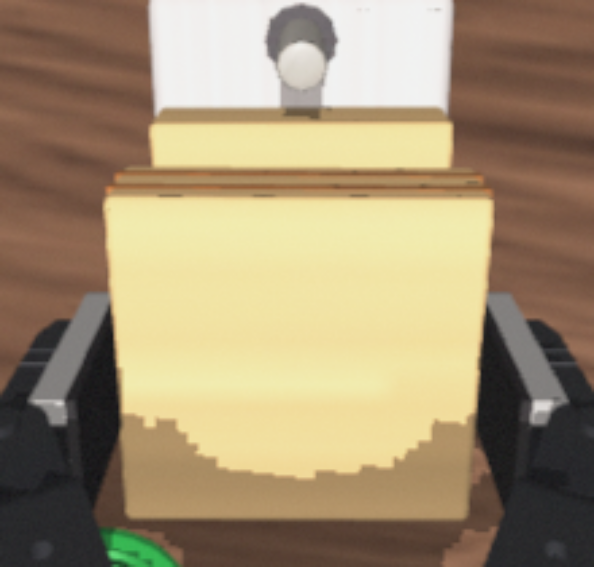

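View pics/s10.png

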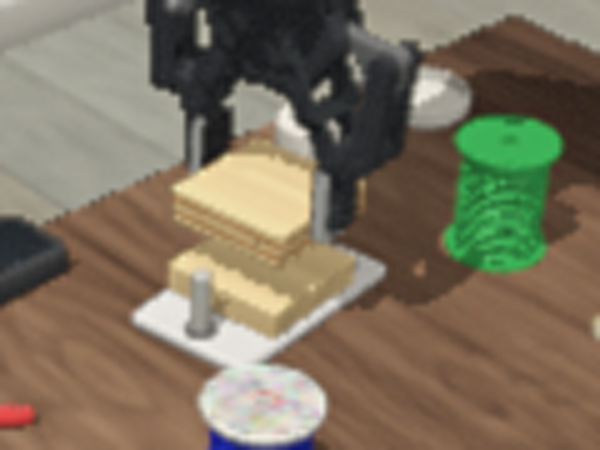

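```bash
python3 - <<'E'
from h import *
o=np.load("o10.npy",allow_pickle=True).item()
zt=o["tcp_pos"][2]-.024
a=tl(170+152/2.7-.3,150+124/2.7-.3,zt);b=tl(170+452/2.7-.3,150+123/2.7-.3,zt);print("pad",a,b,(a+b)/2)
a=tl(170+107/2.7-.3,150+197/2.7-.3,-.019);b=tl(170+491/2.7-.3,150+197/2.7-.3,-.019);print("board",a,b,(a+b)/2)
E
```

```text
pad [ 0.03329226 -0.02985587  0.0217749 ] [0.03350854 0.03241784 0.0217749 ] [0.0334004  0.00128099 0.0217749 ]
board [ 0.03216597 -0.03013931 -0.019     ] [ 0.03217616  0.0314789  -0.019     ] [ 0.03217107  0.00066979 -0.019     ]
```

```bash
python3 -m jog '[0,0,0,0.006,0.003,0.03,0.6, 0,0,0,0.006,0.003,0.06,0.6, 0,0,0,0.006,0.003,0.085,0.6, 0,0,0,0.006,0.003,0.1,0.6, 0,0,0,0.006,0.003,0.11,0.6, 0,0,0,0.006,0.003,0.113,0.6, 0,0,0,0.006,0.003,0.113,0.6]'; python3 - <<'E'
from h import *
print(yaw());print(step([.5562,-.1762,.0225],8.5))
E
```

```text
clock: 11.45
tcp_pos: [0.5578, -0.1754, 0.0238]
orientation: [2.053, 2.377, 0.002]
contact_force: [-0.7, -0.1, -0.7]
grip_width: 0.0634
(np.float64(8.368120117728065), array([ 1.84844171e-03,  4.45416765e-04, -9.99998192e-01]))
(array([ 0.0006, -0.0001, -0.0007]), array([-0.0028, -0.0086,  0.0067]))
```

```bash
python3 -m jog '[0,0,0,0,-0.005,0.004,0.6, 0,0,0,0,-0.005,0.008,0.6, 0,0,0,0,-0.005,0.01,0.6]'
```

```text
clock: 11.75
tcp_pos: [0.5572, -0.1755, 0.0232]
orientation: [2.052, 2.376, 0.002]
contact_force: [-3.7, 1.5, 14.3]
grip_width: 0.0628
```

```bash
python3 -m jog '[0,0,0,0,-0.002,0,0.75, 0,0,0,0,-0.002,0,0.85, 0,0,0,0,-0.002,0,0.9, 0,0,0,0,-0.002,-0.02,0.9, 0,0,0,0,-0.002,-0.1,0.9, 0,0,0,0,-0.002,-0.25,0.9, 0,0,0,0,-0.002,-0.45,0.9, 0,0,0,0,-0.002,-0.6,0.9, 0,0,0,0,-0.002,-0.6,0.9]'; python3 - <<'E'
from h import *
print(yaw())
o=r.get_obs();f=r.grab_frame("wrist");cv2.imwrite("pics/w11.png",f[:,:,::-1])
cv2.imwrite("pics/w11c.png",cv2.resize(f[120:270,215:350,::-1],None,fx=4,fy=4,interpolation=cv2.INTER_CUBIC))
np.save("o11.npy",o,allow_pickle=True)
E
```

```text
clock: 12.65
tcp_pos: [0.5598, -0.176, 0.1491]
orientation: [2.047, 2.37, 0.008]
contact_force: [1.1, -0.0, 0.1]
grip_width: 0.0767
(np.float64(8.368991739097806), array([ 0.0112712 , -0.00262612, -0.99993303]))
```

View pics/w11.png

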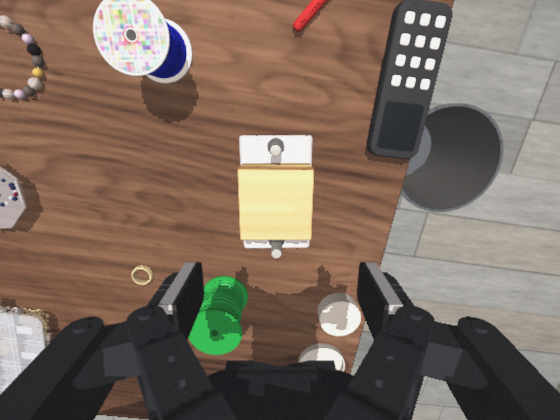

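View pics/w11c.png

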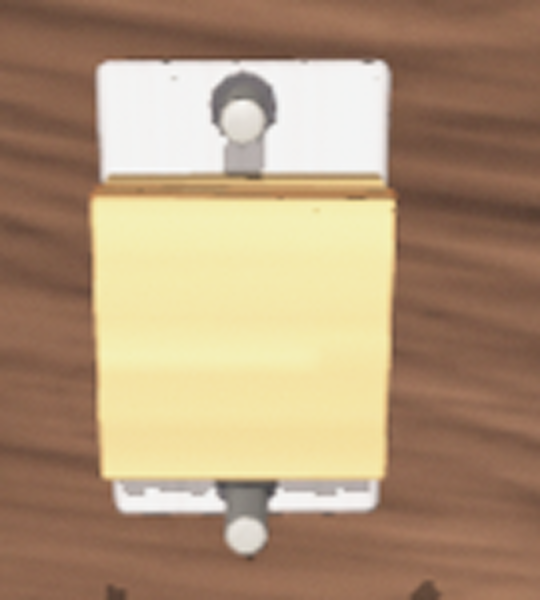

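```bash
python3 - <<'E'
from h import *
o=np.load("o11.npy",allow_pickle=True).item();W=cam("wrist",o)
t=lambda P,x0,y0,s:[(x0+x/s-.4,y0+y/s-.4) for x,y in P]
print(sq(W,t([(91,197),(395,197),(385,478),(103,478)],215,120,4),.042))
print(sq(W,t([(98,60),(389,60),(378,514),(115,513)],215,120,4),.008))
print(step([.556,.02,.22],35))
E
```

```text
(array([ 0.5572, -0.1752,  0.042 ]), array([63. , 63.3, 63. , 63.1]), array([8.3, 8.3, 8.1, 8.3]))
(array([ 0.5574, -0.1749,  0.008 ]), array([ 66.2, 113.4,  67.4, 112.9]), array([8.3, 8.8, 7.9, 8.2]))
(array([ 0.0021,  0.0015, -0.148 ]), array([ 0.9697,  0.1337, -0.3685]))
```

Board is flush with the pad to ~0.3 mm. Next the coaster.

```bash
python3 -m jog '[0.002,0.001,-0.148,0.9,0.08,-0.3,0.9, 0.002,0.001,-0.148,0.9,0.08,-0.3,0.9, 0.002,0.001,-0.148,0.9,0.08,-0.3,0.9, 0.002,0.001,-0.148,0.9,0.08,-0.3,0.9, 0.002,0.001,-0.148,0.9,0.08,-0.3,0.9]'; python3 - <<'E'
from h import *
print(yaw());print(step([.554,.047,.15],51.2))
E
```

```text
clock: 13.2
tcp_pos: [0.5476, 0.0121, 0.2084]
orientation: [1.435, 2.792, 0.006]
contact_force: [0.6, -0.1, -1.2]
grip_width: 0.0768
(np.float64(35.582724369366744), array([ 0.00402287,  0.00193454, -0.99999004]))
(array([ 0.0014,  0.0004, -0.0868]), array([0.1237, 0.1263, 0.2923]))
```

```bash
python3 -m jog '[0.001,0,-0.087,0.123,0.126,0.29,0.9, 0.001,0,-0.087,0.123,0.126,0.29,0.9, 0.001,0,-0.087,0.123,0.126,0.29,0.9, 0.001,0,-0.087,0.123,0.126,0.29,0.9]'; python3 - <<'E'
from h import *
print(yaw());
o=r.get_obs();f=r.grab_frame("wrist");cv2.imwrite("pics/w12.png",f[:,:,::-1])
cv2.imwrite("pics/w12c.png",cv2.resize(f[130:280,200:360,::-1],None,fx=4,fy=4,interpolation=cv2.INTER_CUBIC))
np.save("o12.npy",o,allow_pickle=True)
E
```

```text
clock: 13.6
tcp_pos: [0.5537, 0.0458, 0.1502]
orientation: [1.048, 2.961, -0.001]
contact_force: [-0.3, -0.4, -0.1]
grip_width: 0.0767
(np.float64(51.009674276403764), array([ 1.86327222e-04, -5.76142620e-04, -9.99999817e-01]))
```

View pics/w12.png

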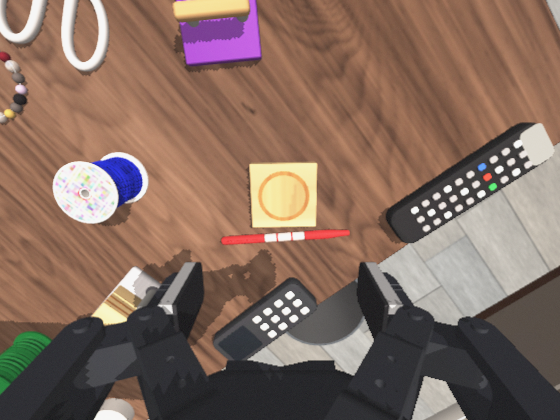

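View pics/w12c.png

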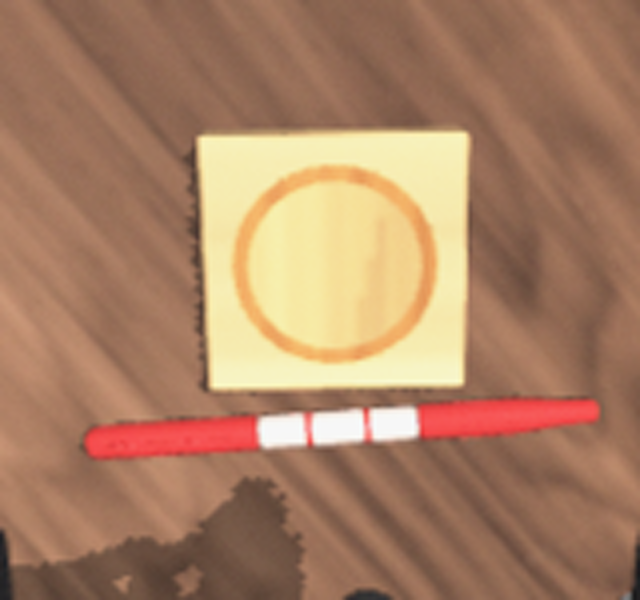

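```bash
python3 - <<'E'
from h import *
o=np.load("o12.npy",allow_pickle=True).item();W=cam("wrist",o)
t=lambda P,x0,y0,s:[(x0+x/s-.4,y0+y/s-.4) for x,y in P]
print(sq(W,t([(196,135),(469,131),(465,386),(208,390)],200,130,4),.010))
print(unp(W,*t([(335,264)],200,130,4)[0],.01))
print(step([.555,.0485,.02],51.8))
E
```

```text
(array([0.5546, 0.0487, 0.01  ]), array([63.7, 63.6, 64.1, 63.7]), array([-38.2, -37.8, -38. , -38.1]))
[0.55449107 0.04889197 0.01      ]
(array([ 0.0001,  0.0006, -0.0046]), array([0.008 , 0.0137, 0.6542]))
```

```bash
python3 -m jog '[0,0.0005,-0.0045,0.007,0.014,0.2,0.9, 0,0.0005,-0.0045,0.007,0.014,0.4,0.9, 0,0.0005,-0.0045,0.007,0.014,0.6,0.9, 0,0.0005,-0.0045,0.007,0.014,0.7,0.9, 0,0.0005,-0.0045,0.007,0.014,0.72,0.9, 0,0.0005,-0.0045,0.007,0.014,0.72,0.9]'; python3 - <<'E'
from h import *
print(yaw());print(step([.5546,.0488,-.003],51.8))
E
```

```text
clock: 14.25
tcp_pos: [0.5559, 0.0474, 0.0075]
orientation: [1.032, 2.966, -0.0]
contact_force: [0.1, -0.4, 0.4]
grip_width: 0.0764
(np.float64(51.63366226105766), array([ 1.21408571e-03, -4.95825273e-04, -9.99999140e-01]))
(array([ 0.0001,  0.0004, -0.0009]), array([0.0095, 0.0012, 0.0526]))
```

```bash
python3 -m jog '[0,0,-0.001,0.009,0,0.025,0.9, 0,0,-0.001,0.009,0,0.045,0.9, 0,0,-0.001,0.009,0,0.052,0.9, 0,0,-0.001,0.009,0,0.052,0.9]'; python3 - <<'E'
from h import *
print(yaw());print(step([.5546,.0488,-.003],51.8))
f=r.grab_frame("wrist");cv2.imwrite("pics/w13.png",f[:,:,::-1])
f=r.grab_frame("scene");cv2.imwrite("pics/s13.png",cv2.resize(f[160:260,180:300,::-1],None,fx=5,fy=5,interpolation=cv2.INTER_CUBIC))
E
```

```text
clock: 14.65
tcp_pos: [0.5547, 0.0485, -0.0026]
orientation: [1.027, 2.967, 0.0]
contact_force: [0.8, -0.2, 0.0]
grip_width: 0.0771
(np.float64(51.80548181152887), array([ 1.67614159e-03, -5.31594414e-04, -9.99998454e-01]))
(array([0.0002, 0.0005, 0.    ]), array([0.0012, 0.0008, 0.002 ]))
```

View pics/w13.png

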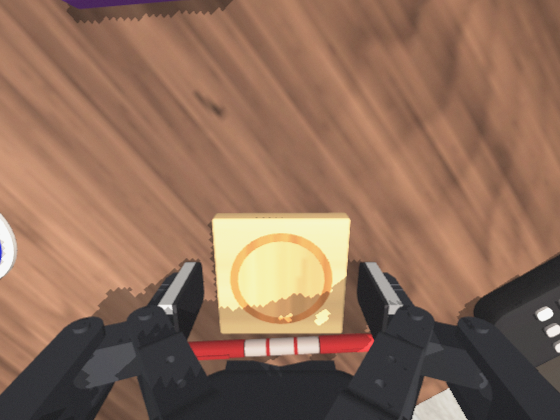

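View pics/s13.png

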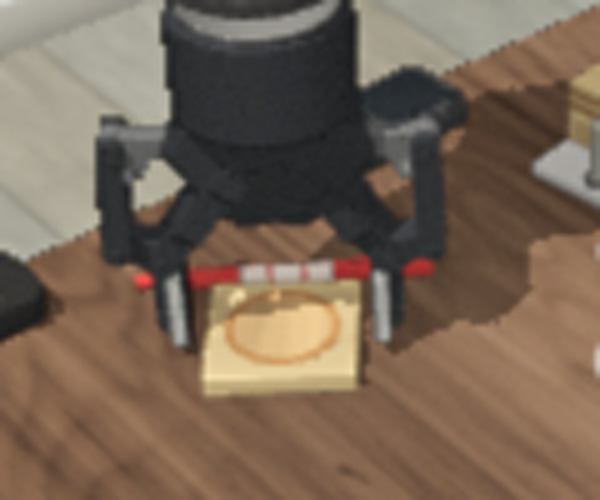

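Fingers straddle the coaster and clear the pen; close.

```bash
python3 -m jog '[0,0,0,0.001,0.001,0,0.7, 0,0,0,0.001,0.001,0,0.6, 0,0,0,0.001,0.001,0,0.6, 0,0,0,0.001,0.001,0,0.6, 0,0,0,0.001,0.001,0,0.6]' 30
```

```text
clock: 15.25
tcp_pos: [0.5548, 0.0489, -0.0022]
orientation: [1.027, 2.967, -0.0]
contact_force: [-0.9, -0.7, 5.6]
grip_width: 0.0627
```

```bash
python3 -m jog '[0,0,0,0,0,-0.03,0.6, 0,0,0,0,0,-0.15,0.6, 0,0,0,0,0,-0.35,0.6, 0,0,0,0,0,-0.6,0.6, 0,0,0,0,0,-0.75,0.6, 0,0,0,0,0,-0.75,0.6]'; python3 - <<'E'
from h import *
print(yaw());print(step([.556,-.06,.15],30))
o=r.get_obs();f=r.grab_frame("wrist");cv2.imwrite("pics/w14.png",f[:,:,::-1])
cv2.imwrite("pics/w14c.png",cv2.resize(f[205:355,195:365,::-1],None,fx=4,fy=4,interpolation=cv2.INTER_CUBIC))
E
```

```text
clock: 15.85
tcp_pos: [0.5575, 0.0499, 0.1528]
orientation: [1.025, 2.959, 0.006]
contact_force: [-0.3, -0.2, -1.7]
grip_width: 0.0628
(np.float64(51.80343116986965), array([ 1.05991795e-02,  1.31064739e-04, -9.99943819e-01]))
(array([0.0026, 0.0022, 0.1211]), array([-0.3337, -0.4367,  0.0139]))
```

View pics/w14.png

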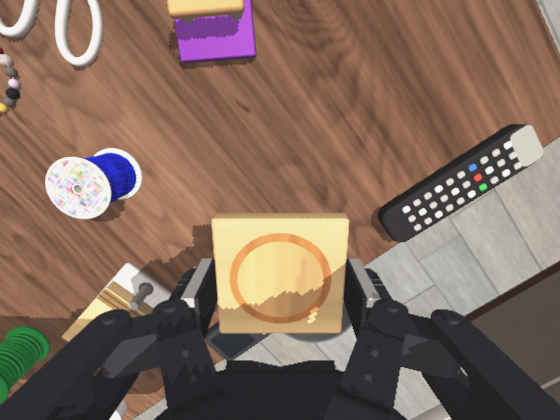

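View pics/w14c.png

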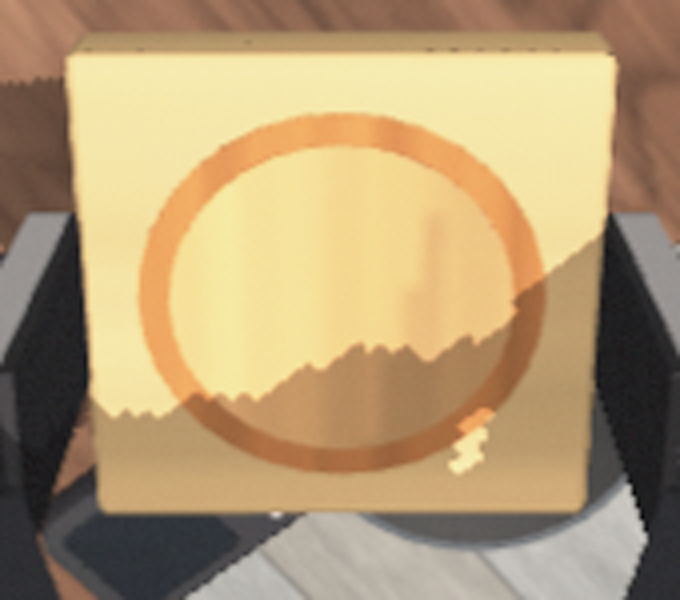

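```bash
python3 - <<'E'
from h import *
for p in [(67,55),(616,55),(585,512),(100,512)]: print(tl(195+p[0]/4-.4,205+p[1]/4-.4,-.0122).round(4))
E
python3 -m jog '[0.002,0.002,0.121,-0.333,-0.436,0,0.6, 0.002,0.002,0.121,-0.333,-0.436,0,0.6, 0.002,0.002,0.121,-0.333,-0.436,0,0.6, 0.002,0.002,0.121,-0.333,-0.436,0,0.6]'; python3 - <<'E'
from h import *
print(yaw());print(step([.557,-.1755,.11],8.3))
E
```

```text
[ 0.0316 -0.0314 -0.0122]
[ 0.0316  0.0311 -0.0122]
[-0.0311  0.0314 -0.0122]
[-0.0311 -0.0314 -0.0122]
clock: 16.3
tcp_pos: [0.5532, -0.0635, 0.1487]
orientation: [-1.576, -2.713, 0.005]
contact_force: [-0.9, 0.6, 0.5]
grip_width: 0.0629
(np.float64(29.700177405632044), array([-4.83947674e-03, -8.74426124e-04, -9.99987907e-01]))
(array([-0.0016, -0.0002,  0.1189]), array([-0.4962, -0.2601,  0.1941]))
```

```bash
python3 -m jog '[-0.0015,0,0.119,-0.496,-0.26,0,0.6, -0.0015,0,0.119,-0.496,-0.26,0.1,0.6, -0.0015,0,0.119,-0.496,-0.26,0.19,0.6, -0.0015,0,0.119,-0.496,-0.26,0.19,0.6, -0.0015,0,0.119,-0.496,-0.26,0.19,0.6]'; python3 - <<'E'
from h import *
print(yaw());print(step([.557,-.1755,.055],8.3))
E
```

```text
clock: 16.8
tcp_pos: [0.5566, -0.173, 0.1098]
orientation: [-2.047, -2.378, -0.001]
contact_force: [0.6, 0.8, 0.1]
grip_width: 0.0627
(np.float64(8.567221658088602), array([-0.0024334 ,  0.00275829, -0.99999324]))
(array([-0.0006, -0.001 ,  0.0015]), array([-0.0135,  0.0005,  0.2738]))
```

```bash
python3 -m jog '[0,-0.001,0.001,-0.0135,0,0.12,0.6, 0,-0.001,0.001,-0.0135,0,0.22,0.6, 0,-0.001,0.001,-0.0135,0,0.27,0.6, 0,-0.001,0.001,-0.0135,0,0.27,0.6, 0,-0.001,0.001,-0.0135,0,0.27,0.6]'; python3 - <<'E'
from h import *
print(yaw())
o=r.get_obs();f=r.grab_frame("wrist")
cv2.imwrite("pics/w15.png",cv2.resize(f[170:350,190:370,::-1],None,fx=3.3,fy=3.3,interpolation=cv2.INTER_CUBIC))
np.save("o15.npy",o,allow_pickle=True)
E
```

```text
clock: 17.3
tcp_pos: [0.5577, -0.1743, 0.0566]
orientation: [-2.05, -2.38, 0.001]
contact_force: [0.3, 0.3, -0.3]
grip_width: 0.0624
(np.float64(8.522423664925736), array([-8.79464754e-04,  4.97972811e-05, -9.99999612e-01]))
```

View pics/w15.png

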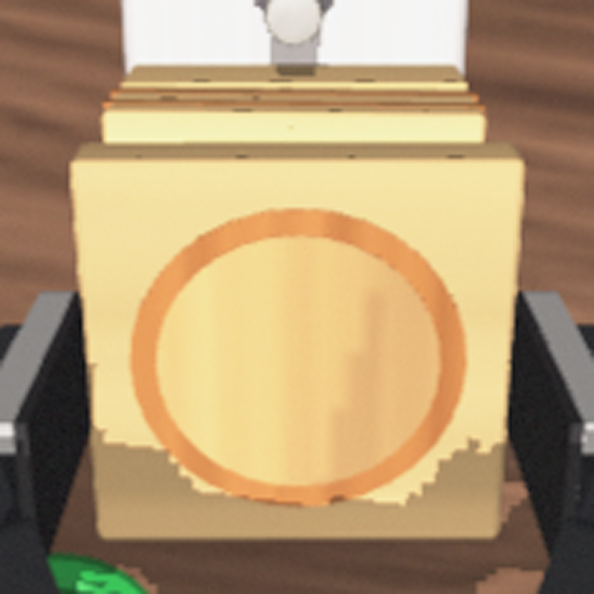

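```bash
python3 - <<'E'
from h import *
o=np.load("o15.npy",allow_pickle=True).item()
g=lambda x,y,z:tl(190+x/3.3-.35,170+y/3.3-.35,z)
zt=o["tcp_pos"][2]-.042
a=g(102,110.5,zt);b=g(486,110.5,zt);print("board",a,b,(a+b)/2)
a=g(71,160,-.0122);b=g(524,161,-.0122);print("coaster",a,b,(a+b)/2)
E
```

```text
board [ 0.03102619 -0.03168854  0.01460631] [0.03103021 0.03118211 0.01460631] [ 0.0310282  -0.00025321  0.01460631]
coaster [ 0.03185506 -0.0308514  -0.0122    ] [ 0.03171782  0.03161726 -0.0122    ] [ 0.03178644  0.00038293 -0.0122    ]
```

```bash
python3 -m jog '[0,0,0.001,-0.0045,-0.003,0.02,0.6, 0,0,0.001,-0.0045,-0.003,0.045,0.6, 0,0,0.001,-0.0045,-0.003,0.065,0.6, 0,0,0.001,-0.0045,-0.003,0.075,0.6, 0,0,0.001,-0.0045,-0.003,0.08,0.6, 0,0,0.001,-0.0045,-0.003,0.08,0.6]'; python3 - <<'E'
from h import *
print(yaw());print(step([.5572,-.1754,.0398],8.4))
E
```

```text
clock: 17.95
tcp_pos: [0.5573, -0.1758, 0.0407]
orientation: [-2.055, -2.376, 0.001]
contact_force: [0.1, -0.5, 0.2]
grip_width: 0.0629
(np.float64(8.296203246425865), array([-5.33614135e-04, -2.58632785e-04, -9.99999824e-01]))
(array([-0.0002,  0.0001, -0.0006]), array([ 0.002 , -0.0004,  0.0045]))
```

```bash
python3 -m jog '[0,0,0,0.002,0,0.004,0.6, 0,0,0,0.002,0,0.007,0.6, 0,0,0,0.002,0,0.009,0.6]'
```

```text
clock: 18.25
tcp_pos: [0.5575, -0.1754, 0.0398]
orientation: [2.055, 2.376, -0.001]
contact_force: [-3.8, 0.0, 11.7]
grip_width: 0.0633
```

Contact; release and rise for a look.

```bash
python3 -m jog '[0,0,0,0,-0.001,0,0.75, 0,0,0,0,-0.001,0,0.85, 0,0,0,0,-0.001,0,0.9, 0,0,0,0,-0.001,-0.02,0.9, 0,0,0,0,0,-0.1,0.9, 0,0,0,0,0,-0.25,0.9, 0,0,0,0,0,-0.45,0.9, 0,0,0,0,0,-0.6,0.9, 0,0,0,0,0,-0.6,0.9]'; python3 - <<'E'
from h import *
print(yaw())
o=r.get_obs();f=r.grab_frame("wrist");cv2.imwrite("pics/w16.png",f[:,:,::-1])
cv2.imwrite("pics/w16c.png",cv2.resize(f[120:270,215:350,::-1],None,fx=4,fy=4,interpolation=cv2.INTER_CUBIC))
np.save("o16.npy",o,allow_pickle=True)
E
```

```text
clock: 19.15
tcp_pos: [0.5608, -0.1757, 0.1658]
orientation: [2.049, 2.37, 0.005]
contact_force: [0.3, -0.3, 0.8]
grip_width: 0.0769
(np.float64(8.295825445009745), array([ 0.00886823, -0.00320356, -0.99995554]))
```

View pics/w16c.png

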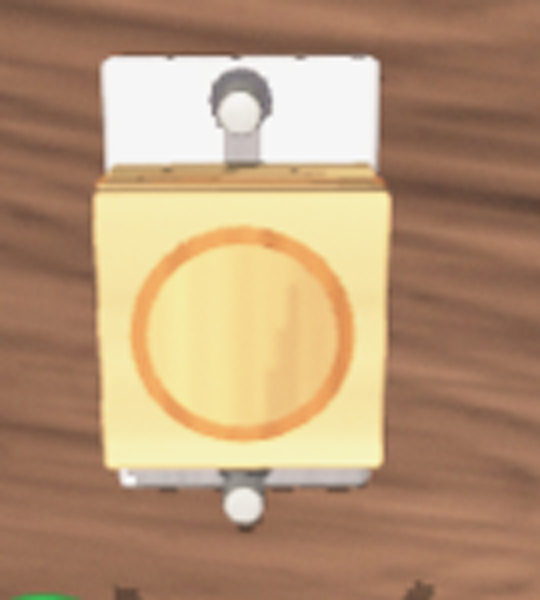

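```bash
python3 - <<'E'
from h import *
o=np.load("o16.npy",allow_pickle=True).item();W=cam("wrist",o)
t=lambda P,x0,y0,s:[(x0+x/s-.4,y0+y/s-.4) for x,y in P]
print(sq(W,t([(94,194),(390,193),(383,467),(106,468)],215,120,4),.052))
print(sq(W,t([(102,57),(379,57),(368,487),(122,486)],215,120,4),.008))
print(step([.545,.005,.21],30))
E
```

```text
(array([ 0.5579, -0.1753,  0.052 ]), array([62.9, 63.1, 63.4, 63. ]), array([8.4, 8.7, 8.3, 8.3]))
(array([ 0.5574, -0.1749,  0.008 ]), array([ 66.7, 112.8,  66.3, 112.3]), array([8.2, 8.5, 7.8, 8.7]))
(array([ 0.0014,  0.0013, -0.1206]), array([ 0.9031,  0.0604, -0.2357]))
```

Coaster is flush to ~0.6 mm. Now to the weight.

```bash
python3 -m jog '[0.001,0.001,-0.12,0.9,0.06,-0.23,0.9, 0.001,0.001,-0.12,0.9,0.06,-0.23,0.9, 0.001,0.001,-0.12,0.9,0.06,-0.23,0.7, 0.001,0.001,-0.12,0.9,0.06,-0.23,0.7, 0.001,0.001,-0.12,0.9,0.06,-0.23,0.6]'; python3 - <<'E'
from h import *
print(yaw());print(step([.455,.165,.21],56.8))
E
```

```text
clock: 19.7
tcp_pos: [0.5447, 0.0113, 0.2104]
orientation: [1.56, 2.725, 0.006]
contact_force: [0.4, 0.4, 1.0]
grip_width: 0.0514
(np.float64(30.427459884635816), array([ 0.0034969 ,  0.00233443, -0.99999116]))
(array([ 0.0013,  0.0002, -0.1465]), array([0.8899, 0.0023, 0.0024]))
```

```bash
python3 -m jog '[0.001,0,-0.146,0.89,0,0,0.6, 0.001,0,-0.146,0.89,0,0,0.6, 0.001,0,-0.146,0.89,0,0,0.6, 0.001,0,-0.146,0.89,0,0,0.6, 0.001,0,-0.146,0.89,0,0,0.6]'; python3 - <<'E'
from h import *
print(yaw());print(step([.4135,.229,.16],56.8))
E
```

```text
clock: 20.2
tcp_pos: [0.4517, 0.1688, 0.2105]
orientation: [-0.888, -3.013, -0.002]
contact_force: [-0.0, -0.2, -0.5]
grip_width: 0.0514
(np.float64(57.1673591859152), array([ 2.38461397e-04,  1.18505647e-03, -9.99999269e-01]))
(array([ 0.0004, -0.0001,  0.002 ]), array([0.3236, 0.1493, 0.2528]))
```

```bash
python3 -m jog '[0,0,0.002,0.323,0.15,0.25,0.5, 0,0,0.002,0.323,0.15,0.25,0.5, 0,0,0.002,0.323,0.15,0.25,0.5, 0,0,0.002,0.323,0.15,0.25,0.5]'; python3 - <<'E'
from h import *
print(yaw())
o=r.get_obs();f=r.grab_frame("wrist");cv2.imwrite("pics/w17.png",f[:,:,::-1])
cv2.imwrite("pics/w17c.png",cv2.resize(f[130:280,200:360,::-1],None,fx=4,fy=4,interpolation=cv2.INTER_CUBIC))
np.save("o17.npy",o,allow_pickle=True)
E
```

```text
clock: 20.6
tcp_pos: [0.4135, 0.2282, 0.1598]
orientation: [-0.896, -3.01, 0.001]
contact_force: [0.7, -0.3, -0.1]
grip_width: 0.0423
(np.float64(56.84044689462443), array([-1.55370067e-03, -1.23611826e-04, -9.99998785e-01]))
```

View pics/w17.png

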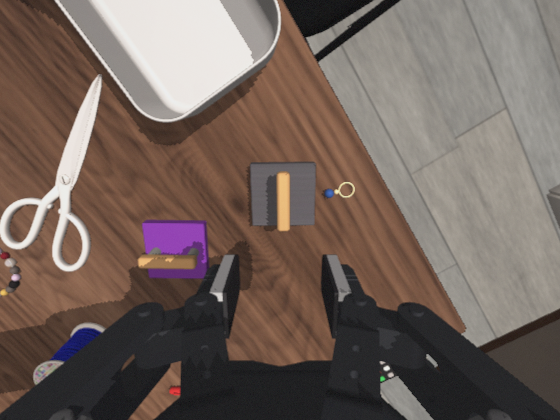

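View pics/w17c.png

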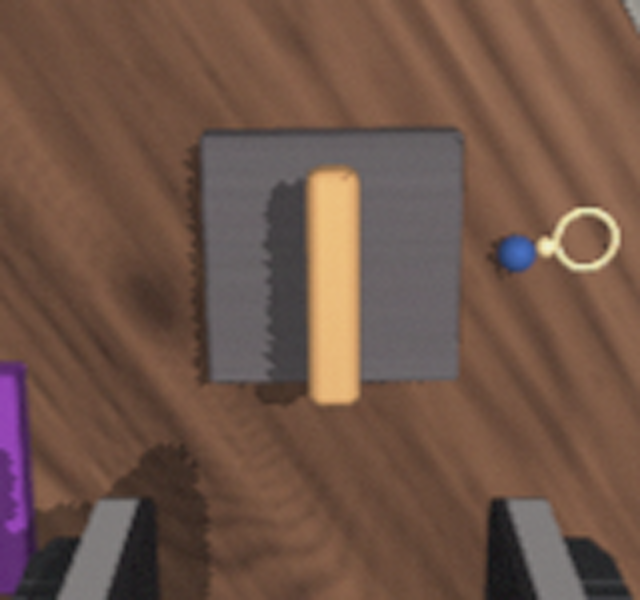

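```bash
python3 - <<'E'
from h import *
o=np.load("o17.npy",allow_pickle=True).item();W=cam("wrist",o)
t=lambda P,x0,y0,s:[(x0+x/s-.4,y0+y/s-.4) for x,y in P]
print(sq(W,t([(201,133),(462,130),(459,379),(209,382)],200,130,4),.012))
print(sq(W,t([(306,170),(360,169),(360,404),(311,404)],200,130,4),.040))
print(step([.415,.229,.06],57))
E
```

```text
(array([0.4142, 0.2303, 0.012 ]), array([62.6, 63.6, 63.9, 63.7]), array([-32.5, -31.9, -32.4, -33.1]))
(array([0.414 , 0.2307, 0.04  ]), array([11.8, 55.1, 11.4, 54.9]), array([-32.1, -32.6, -33.1, -32.2]))
(array([ 0.    , -0.0001, -0.0015]), array([0.0006, 0.0066, 0.5017]))
```

```bash
python3 - <<'E'
from h import *
print(step([.4142,.2304,.05],57.4))
E
python3 -m jog '[0,0,-0.003,0.004,0.011,0.2,0.4, 0,0,-0.003,0.004,0.011,0.4,0.4, 0,0,-0.003,0.004,0.011,0.5,0.4, 0,0,-0.003,0.004,0.011,0.5,0.4, 0,0,-0.003,0.004,0.011,0.5,0.4]';  python3 - <<'E'
from h import *
print(yaw());print(step([.4142,.2304,.017],57.4))
o=r.get_obs();f=r.grab_frame("wrist");cv2.imwrite("pics/w18.png",f[:,:,::-1])
E
```

```text
(array([ 0.    , -0.0001, -0.0037]), array([0.0078, 0.0102, 0.5517]))
clock: 21.15
tcp_pos: [0.4161, 0.2294, 0.061]
orientation: [0.888, 3.013, 0.0]
contact_force: [0.1, -0.5, -0.0]
grip_width: 0.034
(np.float64(57.14850515273425), array([ 3.13063743e-04,  1.01784048e-04, -9.99999946e-01]))
(array([ 0.0001,  0.0001, -0.0014]), array([ 0.0107, -0.0007,  0.2199]))
```

View pics/w18.png

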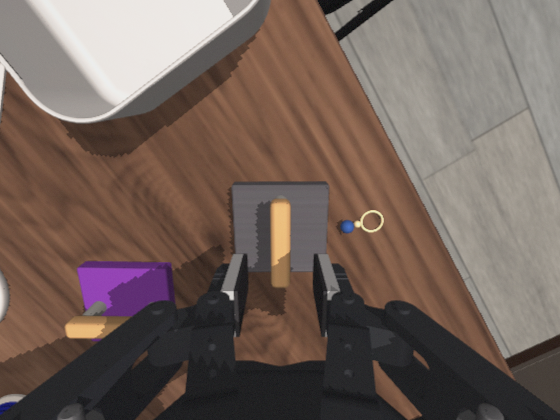

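```bash
python3 -m jog '[0,0,-0.001,0.01,0,0.1,0.4, 0,0,-0.001,0.01,0,0.17,0.4, 0,0,-0.001,0.01,0,0.21,0.4, 0,0,-0.001,0.01,0,0.218,0.4, 0,0,-0.001,0.01,0,0.218,0.4]';  python3 - <<'E'
from h import *
print(yaw());print(step([.4142,.2304,.017],57.4))
o=r.get_obs();f=r.grab_frame("wrist");cv2.imwrite("pics/w19.png",f[:,:,::-1])
E
```

```text
clock: 21.7
tcp_pos: [0.4149, 0.2311, 0.0181]
orientation: [0.883, 3.014, 0.002]
contact_force: [-0.1, -0.3, -0.9]
grip_width: 0.0341
(np.float64(57.35039043692395), array([ 1.62974530e-03,  8.53647831e-04, -9.99998308e-01]))
(array([ 0.0005,  0.0003, -0.0003]), array([ 0.001 , -0.0049,  0.0056]))
```

View pics/w19.png

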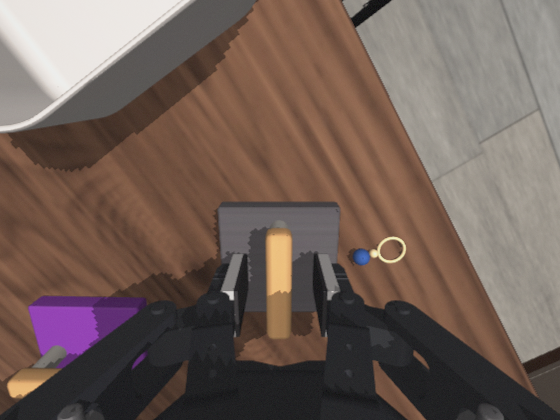

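```bash
python3 -m jog '[0,0,0,0,-0.005,0.003,0.4, 0,0,0,0,-0.005,0.003,0.2, 0,0,0,0,-0.005,0.003,0.05, 0,0,0,0,-0.005,0.003,0.05, 0,0,0,0,-0.005,0.003,0.05, 0,0,0,0,-0.005,0.003,0.05]' 60
```

```text
clock: 22.35
tcp_pos: [0.4147, 0.2305, 0.0182]
orientation: [0.882, 3.013, 0.003]
contact_force: [-1.4, -0.3, 6.0]
grip_width: 0.0109
```

```bash
python3 -m jog '[0,0,0,0,0,-0.03,0.05, 0,0,0,0,0,-0.15,0.05, 0,0,0,0,0,-0.35,0.05, 0,0,0,0,0,-0.6,0.05, 0,0,0,0,0,-0.75,0.05, 0,0,0,0,0,-0.75,0.05]'; python3 - <<'E'
from h import *
print(yaw(),r.get_obs()["contact_force"]);print(step([.51,.08,.18],40))
o=r.get_obs();f=r.grab_frame("wrist");cv2.imwrite("pics/w20.png",f[:,:,::-1])
f=r.grab_frame("scene");cv2.imwrite("pics/s20.png",f[:,:,::-1])
E
```

```text
clock: 22.95
tcp_pos: [0.4163, 0.2319, 0.1722]
orientation: [0.881, 3.007, 0.01]
contact_force: [0.4, 0.2, -3.4]
grip_width: 0.0107
(np.float64(57.33836187664511), array([ 0.00955906,  0.00412432, -0.99994581])) [ 0.44170295  0.18217273 -3.44839062]
(array([0.003 , 0.0014, 0.0963]), array([-0.8045, -0.3863, -0.0379]))
```

View pics/w20.png

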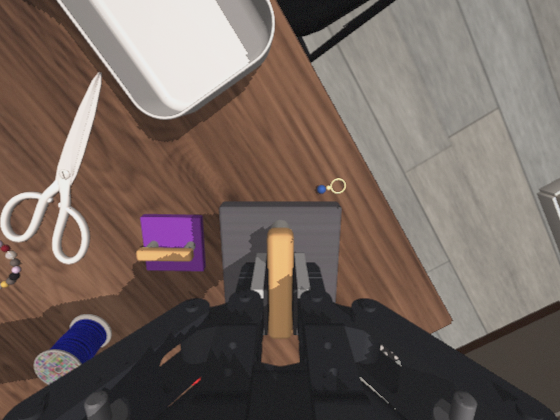

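View pics/s20.png

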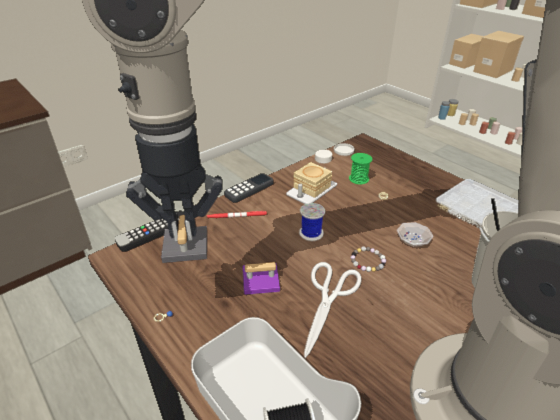

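Weight held level (3.4 N ≈ 350 g). Carry to the bed.

```bash
python3 -m jog '[0.003,0.001,0.096,-0.8,-0.386,-0.04,0.05, 0.003,0.001,0.096,-0.8,-0.386,-0.04,0.05, 0.003,0.001,0.096,-0.8,-0.386,-0.04,0.05, 0.003,0.001,0.096,-0.8,-0.386,-0.04,0.05, 0.003,0.001,0.096,-0.8,-0.386,-0.04,0.05]'; python3 - <<'E'
from h import *
print(yaw());print(step([.55,-.09,.17],20))
E
```

```text
clock: 23.55
tcp_pos: [0.5079, 0.0727, 0.1737]
orientation: [-1.336, -2.838, 0.016]
contact_force: [-0.1, 0.2, -2.8]
grip_width: 0.0108
(np.float64(39.58723254095202), array([-0.00899395, -0.00672354, -0.99993695]))
(array([-0.0036,  0.0004,  0.1088]), array([-0.7614, -0.3559,  0.0222]))
```

```bash
python3 -m jog '[-0.003,0,0.109,-0.76,-0.356,0.02,0.05, -0.003,0,0.109,-0.76,-0.356,0.02,0.05, -0.003,0,0.109,-0.76,-0.356,0.02,0.05, -0.003,0,0.109,-0.76,-0.356,0.02,0.05, -0.003,0,0.109,-0.76,-0.356,0.02,0.05]'; python3 - <<'E'
from h import *
print(yaw());print(step([.5573,-.1755,.13],8.4))
E
```

```text
clock: 24.05
tcp_pos: [0.5485, -0.0942, 0.1677]
orientation: [-1.809, -2.565, 0.009]
contact_force: [-0.6, 0.2, -3.1]
grip_width: 0.0106
(np.float64(19.610108196527406), array([-0.00525377, -0.00315818, -0.99998121]))
(array([-0.0019,  0.0006,  0.0623]), array([-0.3975, -0.0941,  0.1895]))
```

```bash
python3 -m jog '[-0.002,0,0.062,-0.397,-0.094,0.05,0.05, -0.002,0,0.062,-0.397,-0.094,0.12,0.05, -0.002,0,0.062,-0.397,-0.094,0.19,0.05, -0.002,0,0.062,-0.397,-0.094,0.19,0.05, -0.002,0,0.062,-0.397,-0.094,0.19,0.05]'; python3 - <<'E'
from h import *
print(yaw());print(step([.5573,-.1755,.09],8.4))
o=r.get_obs();f=r.grab_frame("wrist");cv2.imwrite("pics/w21.png",f[:,:,::-1])
cv2.imwrite("pics/w21c.png",cv2.resize(f[140:350,180:380,::-1],None,fx=2.8,fy=2.8,interpolation=cv2.INTER_CUBIC))
np.save("o21.npy",o,allow_pickle=True)
E
```

```text
clock: 24.55
tcp_pos: [0.5566, -0.1726, 0.1288]
orientation: [-2.047, -2.381, 0.001]
contact_force: [0.2, 0.7, -2.0]
grip_width: 0.0109
(np.float64(8.640930260587387), array([-1.59665398e-03,  4.69244972e-04, -9.99998615e-01]))
(array([-0.0005, -0.0002,  0.0013]), array([-0.0149,  0.0014,  0.1941]))
```

View pics/w21c.png

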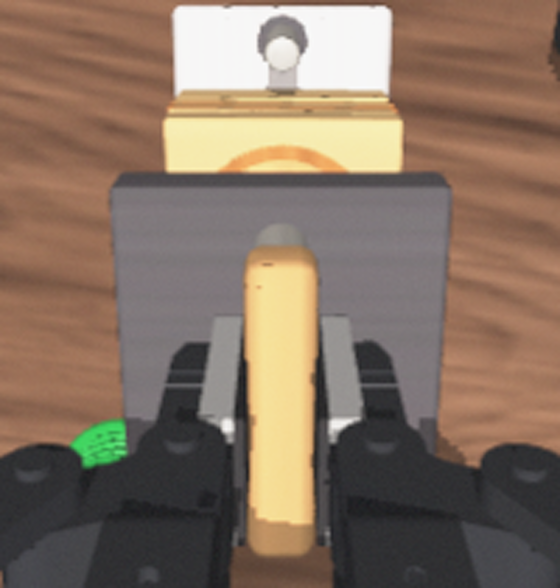

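Square and aligned; lower to a hover and measure the near edges.

```bash
python3 -m jog '[0,0,0.001,-0.014,0.001,0.08,0.05, 0,0,0.001,-0.014,0.001,0.15,0.05, 0,0,0.001,-0.014,0.001,0.194,0.05, 0,0,0.001,-0.014,0.001,0.194,0.05, 0,0,0.001,-0.014,0.001,0.194,0.05]'; python3 - <<'E'
from h import *
print(yaw())
o=r.get_obs();f=r.grab_frame("wrist")
cv2.imwrite("pics/w22.png",cv2.resize(f[150:300,205:355,::-1],None,fx=4,fy=4,interpolation=cv2.INTER_CUBIC))
np.save("o22.npy",o,allow_pickle=True)
E
```

```text
clock: 25.1
tcp_pos: [0.5578, -0.1753, 0.0906]
orientation: [-2.051, -2.379, 0.0]
contact_force: [-0.7, -0.9, -3.0]
grip_width: 0.0108
(np.float64(8.488676259099902), array([-4.56412387e-04,  1.08639859e-04, -9.99999890e-01]))
```

View pics/w22.png

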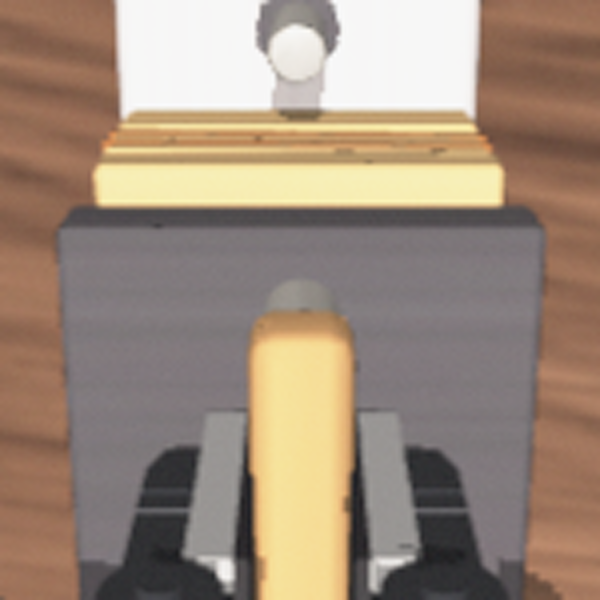

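```bash
python3 - <<'E'
from h import *
o=np.load("o22.npy",allow_pickle=True).item()
g=lambda x,y,z:tl(205+x/4-.4,150+y/4-.4,z)
zt=o["tcp_pos"][2]-.052
a=g(93,166,zt);b=g(504,165,zt);print("coaster",a,b,(a+b)/2)
a=g(59,229,.0062);b=g(544,227,.0062);print("plate",a,b,(a+b)/2)
E
```

```text
coaster [ 0.03164339 -0.03169063  0.03856828] [0.03180189 0.03150922 0.03856828] [ 3.17226384e-02 -9.07083591e-05  3.85682848e-02]
plate [ 0.03152964 -0.03069134  0.0062    ] [0.03180326 0.03152923 0.0062    ] [0.03166645 0.00041894 0.0062    ]
```

```bash
python3 -m jog '[0,0,0,0,-0.003,0.025,0.05, 0,0,0,0,-0.003,0.05,0.05, 0,0,0,0,-0.003,0.075,0.05, 0,0,0,0,-0.003,0.09,0.05, 0,0,0,0,-0.003,0.095,0.05, 0,0,0,0,-0.003,0.095,0.05, 0,0,0,0,-0.003,0.095,0.05]'; python3 - <<'E'
from h import *
print(yaw());print(step([.5573,-.1754,.0702],8.4))
E
```

```text
clock: 25.85
tcp_pos: [0.5578, -0.1755, 0.0722]
orientation: [2.051, 2.379, 0.001]
contact_force: [-0.9, 0.5, -1.7]
grip_width: 0.0108
(np.float64(8.482624943925607), array([ 6.97722437e-04, -1.45187754e-04, -9.99999746e-01]))
(array([0.0002, 0.0001, 0.0005]), array([ 0.0008, -0.0024,  0.0098]))
```

```bash
python3 -m jog '[0,0,0,0,-0.003,0.004,0.05, 0,0,0,0,-0.003,0.007,0.05, 0,0,0,0,-0.003,0.01,0.05, 0,0,0,0,-0.003,0.012,0.05, 0,0,0,0,-0.003,0.012,0.05]'
```

```text
clock: 26.35
tcp_pos: [0.5573, -0.1756, 0.0702]
orientation: [2.051, 2.379, 0.0]
contact_force: [-2.3, 0.3, 3.9]
grip_width: 0.0108
```

```bash
python3 -m jog '[0,0,0,0,0,0,0.15, 0,0,0,0,0,0,0.3, 0,0,0,0,0,0,0.4, 0,0,0,0,0,0,0.4, 0,0,0,0,0,-0.05,0.4, 0,0,0,0,0,-0.15,0.4, 0,0,0,0,0,-0.3,0.4, 0,0,0,0,0,-0.5,0.4, 0,0,0,0,0,-0.65,0.4, 0,0,0,0,0,-0.65,0.4]'; python3 - <<'E'
from h import *
print(yaw())
o=r.get_obs();f=r.grab_frame("wrist");cv2.imwrite("pics/w23.png",f[:,:,::-1])
cv2.imwrite("pics/w23c.png",cv2.resize(f[120:270,215:350,::-1],None,fx=4,fy=4,interpolation=cv2.INTER_CUBIC))
np.save("o23.npy",o,allow_pickle=True)
E
```

```text
clock: 27.35
tcp_pos: [0.5602, -0.1759, 0.2058]
orientation: [2.045, 2.373, 0.006]
contact_force: [-0.9, 0.7, -0.2]
grip_width: 0.0343
(np.float64(8.474879118811359), array([ 0.00951059, -0.002867  , -0.99995066]))
```

View pics/w23c.png

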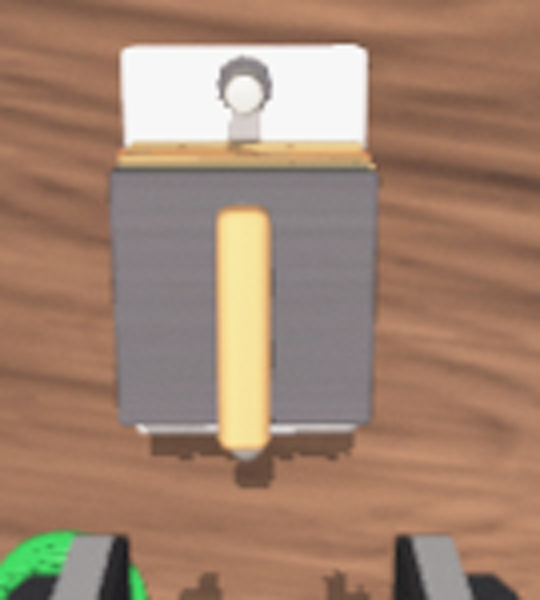

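```bash
python3 - <<'E'
from h import *
o=np.load("o23.npy",allow_pickle=True).item();W=cam("wrist",o)
t=lambda P,x0,y0,s:[(x0+x/s-.4,y0+y/s-.4) for x,y in P]
print(sq(W,t([(110,170),(378,171),(371,423),(119,424)],215,120,4),.064))
a,b=[unp(W,*p,.008) for p in t([(121,45),(369,45)],215,120,4)];m=(a+b)/2;th=np.radians(8.4)
print("foot centre",m[:2]-.057*np.array([-np.sin(th),np.cos(th)]))
E
python3 -m jog '[0,0,0,-0.95,-0.4,-0.1,0.4, 0,0,0,-0.95,-0.4,-0.1,0.4, 0,0,0,-0.95,-0.4,-0.1,0.4, 0,0,0,-0.95,-0.4,-0.1,0.4, 0,0,0,-0.95,-0.4,-0.1,0.4, 0,0,0,-0.95,-0.4,-0.1,0.4]'; python3 - <<'E'
from h import *
f=r.grab_frame("top");cv2.imwrite("pics/t24.png",f[:,:,::-1])
f=r.grab_frame("scene");cv2.imwrite("pics/s24.png",f[:,:,::-1])
cv2.imwrite("pics/s24c.png",cv2.resize(f[130:220,260:380,::-1],None,fx=5,fy=5,interpolation=cv2.INTER_CUBIC))
E
```

```text
(array([ 0.5574, -0.1752,  0.064 ]), array([62.8, 63.3, 63.2, 63.7]), array([8.2, 8.6, 8.5, 8.3]))
foot centre [ 0.55740827 -0.17529473]
clock: 28.0
tcp_pos: [0.5058, -0.3776, 0.2223]
orientation: [2.054, 2.372, 0.003]
contact_force: [-0.4, 1.2, 1.2]
grip_width: 0.0344
```

View pics/t24.png

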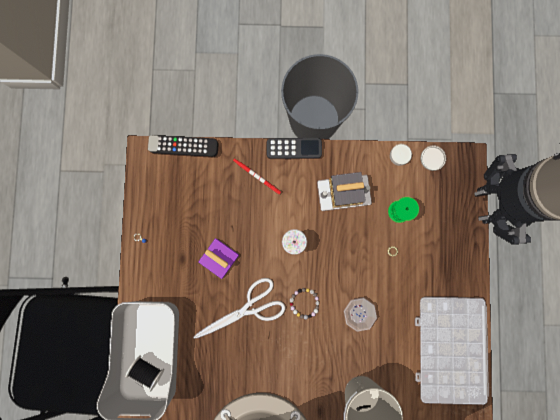

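View pics/s24.png

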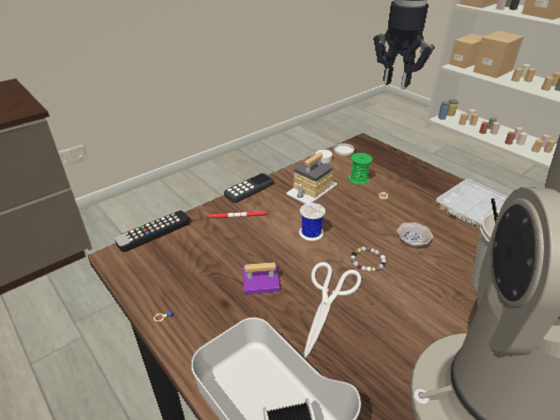

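View pics/s24c.png

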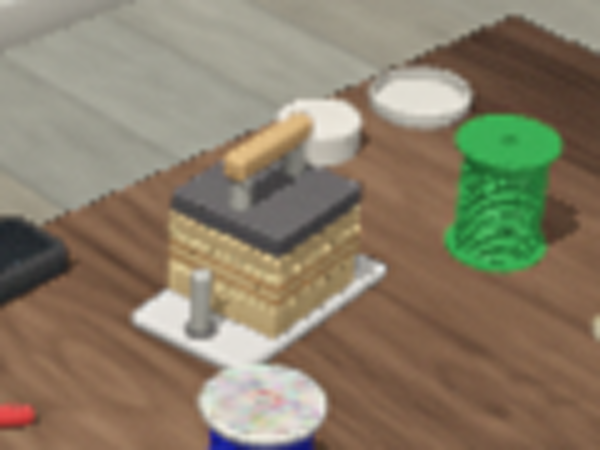

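```bash
python3 - <<'E'
from h import *
a=cv2.imread("pics/top0.png");b=cv2.imread("pics/t24.png")
d=cv2.absdiff(a,b).max(2)
for n,(x0,y0,x1,y1) in dict(pen=(255,158,285,195),pen2=(232,157,250,172),ear=(130,230,149,247),ring=(385,244,399,260),green=(385,195,422,225),purple=(196,236,242,280)).items(): print(n,(d[y0:y1,x0:x1]>40).sum())
r.hand_in()
E
```

```text
pen 96
pen2 0
ear 4
ring 0
green 0
purple 0
the job is handed in; nothing more can be done
```

```bash
python3 - <<'E'
import cv2,numpy as np
m=[]
for n in("top0","t24"):
    a=cv2.imread(f"pics/{n}.png")[150:200,225:290].astype(int);k=(a[...,2]>150)&(a[...,1]<70);y,x=np.nonzero(k);print(n,k.sum(),x.mean().round(2),y.mean().round(2))
E
```

```text
top0 131 31.65 26.0
t24 131 31.42 25.8
```

The job is done and handed in at about 28 s of the 72 s allowed. I moved the blue spool first, standing it upright on clear table near (0.44, -0.07). Then I piled the board, the coaster and the dark steel weight on the pad, with the weight's handle upwards.

**Pile:** my last wrist-camera measurements put the coaster within about 0.6 mm of the pad's centre and the board and weight within about 0.3 mm. All three are within about 0.5° of square. The last scene picture shows the pile flush and the spool upright, with the gripper well clear.

**Other things on the table:** comparing the first and last top pictures, the ring and the green and purple look-alikes show no change. The earring area differs by 4 pixels, which I put down to noise. The area around the pen also differs, which I put down to the coaster having been lifted away. The centroid of the pen's red pixels moved only 0.2–0.3 px, under 1 mm, which I take as unmoved. I checked that centroid in the stored pictures after handing in.

**Forces:** the highest contact force I read was about 19 N, when setting the spool down. No check failed.

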